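# Reload a reagent series in reverse order

## Task

The four reagent containers stand on the steel delivery tray in the order of the last run; the next run works backwards. Move all four, keeping them upright, into the pockets of the empty grey carrier in reverse order: the one at the tray's left end goes into the carrier's rightmost pocket, the next one into the pocket beside it, and so on (left and right as seen from the robot). Each must end standing upright on the floor of its own pocket, released and still.

Things in the scene. Friction and masses are not known exactly. Their poses are not given: they have to be found in the camera images.
- dropper_bottle: amber glass dropper bottle with a slim dark rubber teat, upright: body 30 mm diameter up to 50 mm height, teat 20 mm diameter above, 89 mm in all. Loose. Origin: centre of its underside, z up along the bottle.
- amber_bottle: widest of the four: squat brown bottle with a white screw cap (closed, fixed), upright: body 45 mm diameter, nearly straight up to 60 mm height, cap 34 mm diameter, 91 mm in all. Loose. Origin: centre of its underside, z up along the bottle.
- tall_tube: tallest of the four: slim translucent upright tube, body 28 mm diameter up to 92 mm height, with a wider blue cap of 36 mm diameter above, 108 mm in all. Loose. Origin: centre of its underside, z up along the bottle.
- small_bottle: shortest of the four: small clear bottle with a blue screw cap (closed, fixed), upright: body 32 mm diameter, straight up to 50 mm height, cap 24 mm diameter, 83 mm in all. Loose. Origin: centre of its underside, z up along the bottle.
- nest_1: white square block, 66 x 66 x 16 mm, fixed on the delivery tray, with one round pocket 60 mm wide and 10 mm deep (floor 6 mm above the block's underside); it is the one in which dropper_bottle stands at the start, and stays behind to show where that one stood. Origin: centre of its underside, 4 mm above the worktop.
- nest_2: white square block, 66 x 66 x 16 mm, fixed on the delivery tray, with one round pocket 60 mm wide and 10 mm deep (floor 6 mm above the block's underside); it is the one in which amber_bottle stands at the start, and stays behind to show where that one stood. Origin: centre of its underside, 4 mm above the worktop.
- nest_3: white square block, 66 x 66 x 16 mm, fixed on the delivery tray, with one round pocket 60 mm wide and 10 mm deep (floor 6 mm above the block's underside); it is the one in which tall_tube stands at the start, and stays behind to show where that one stood. Origin: centre of its underside, 4 mm above the worktop.
- nest_4: white square block, 66 x 66 x 16 mm, fixed on the delivery tray, with one round pocket 60 mm wide and 10 mm deep (floor 6 mm above the block's underside); it is the one in which small_bottle stands at the start, and stays behind to show where that one stood. Origin: centre of its underside, 4 mm above the worktop.
- delivery_tray: flat bare-steel tray, 82 x 290 mm, 4 mm thick with 9 mm lips, fixed, that carries the four white blocks in one row along its y axis, 68 mm apart (at y = +102, +34, -34, -102 mm). Origin: centre of its underside on the worktop; +y is its left end seen from the robot (yaw within 0.15 rad). A fixed microscope 341 mm high stands between tray and carrier.
- carrier: grey block, 74 x 274 x 16 mm (and a low lug at each end), fixed, empty at the start, with four round pockets in one row along its y axis at y = +102, +34, -34, -102 mm, each 60 mm wide and 10 mm deep (floor 6 mm above the worktop, rim 16 mm above it). Origin: centre of its underside on the worktop; +y is its left end seen from the robot (yaw within 0.15 rad).
There are look-alikes about, which are no part of the job. What is shaped like the nest_4 but green is not meant.

How it is judged:
By the outcome, as a careful person would: the job done as asked, in the order asked, and still so for the second after the job is handed in, with the robot touching nothing.
It also fails if it takes over 144 s, if anything falls off the work surface, if the arm or the gripper's body presses on something with over 40 N, if the wrist force passes 120 N, or if a joint passes its speed limit or range.

## Robot

A 7-joint arm with a two-finger parallel gripper is mounted at the origin on a cart in front of the work surface, level with it; the furniture and walls round the work are solid. World frame = base frame: x ahead of the robot, y to its left, z up, the work surface at z = 0. Lengths are in m, angles in rad, forces in N, time in s.
With the tool pointing down it reaches from about 0.425 to 0.925 m from the base axis. Payload 6.8 kg.
Tool frame: the origin (TCP) lies between the finger pads; the fingertips stand 25 mm ahead of it and the grasp point (between the pads) lies 6 mm ahead of it (env.nose_length is the distance from the TCP to the fingertips, in m); z points along the fingers, y is the direction in which the jaws open and shut (so a half turn about z gives the same grasp; the last joint's range is limited). The gripper opens to 88 mm and grips with 3 to 60 N. Pads are 20 mm wide; open, the fingers measure 115 mm over their backs; the gripper's body (75 mm by 178 mm) begins 61 mm behind the grasp point.
Start: joints at [-1.282, 0.477, 0.022, 1.555, -0.011, 1.109, -0.083], TCP at [0.261, 0.623, 0.216] pointing down, gripper open.
Joint ranges: [-2.96, 2.96], [-0.34, 2.1], [-1.41, 1.46], [0.24, 2.44], [-1.37, 4.51], [0.17, 1.92], [-2.96, 2.96]. Speed limits (rad/s): [2.39, 2.39, 3.14, 3.14, 3.14, 3.14, 3.14].

## Interface

Orientations are given as a 3x3 rotation matrix whose columns are the frame's x, y, z axes.
In Python, from station import env gives the robot as it stands.
- The arm moves only by the tool apply_moves, never from a script. Its argument "motion" is a list of rows, each an object of numbers: "tx", "ty", "tz": the shift along the tool's x, y, z in units of 40 mm (1.0 is 40 mm); "rx", "ry", "rz": the turn, a rotation vector about the tool's x, y, z in units of 5 degrees (1.0 is 5 degrees); "grip": the closure, from -1 (fully open) to 1 (shut), so that 0 is half open. A call has 1 to 8 rows; each row is the pose to reach, as a shift and turn from the pose commanded when the call began, along the tool's axes at that moment; what a row does not reach only later rows make up. A row lasts 1/10 s, in which the tool goes at most 50 mm and 8.59 degrees, less where a joint would pass 70% of its speed; a pose out of reach is approached as far as the arm can. A call with a gripper value outside its range is refused whole. The fingers move at their own pace and stop on an object; "newtons" is the grip in N (left out, the last holds). Time passes only in rows, so rows that repeat a pose let the fingers close. It gives the time, the measured TCP pose, the force and the opening at its end, in the units of the state.
- env.state(): the state, without advancing time (a new reading comes with each control period).
- env.snapshot(name): name is "scene" or "top" or "wrist"; returns the picture (384x512x3 uint8, red, green, blue); there is no depth.
- env.calibration(name): a dict with "camera_matrix" (3x3 intrinsics, pixels), "k1" (the pictures are not rectified: a ray, as slopes to the right and down, at radius r is drawn at 1 + k1 r^2 times it, then the intrinsics apply), "xyz" and "rotation" of the camera in the world. Camera axes: x right, y up, looking along -z (the intrinsics and any distortion apply to the point x, -y, -z); pixel columns grow to the right and rows downward; lengths in m; the calibration is good to about 2 mm. A picture is of the moment at which its call begins: read the wrist's pose just before it. calibration takes no time and is no camera call; for the wrist camera it gives the pose at the moment of the call.
- env.sign_off(): hands the job in, once; it reports no verdict.
The state is a dict: "clock": time; "q": joint angles; "joint_vel": joint speeds; "joint_torque": joint torques, N m; "eef_pos": TCP position; "eef_rot": TCP orientation; "ft_force": force on the tool from outside, world axes, zero at the start; "moment": the same for the moment, N m; "gripper_width": opening from 0.0 (shut) to 1.0 (fully open).
Only numpy, scipy, OpenCV 4.12 (cv2) and the standard library are available. Lean on these libraries where they do the work, as an engineer would, in place of code of your own. Each camera call takes 0.05 s, during which the arm holds its last target.

## Working session

There is one attempt and no reset: what is moved stays moved. The work goes in short steps, Python scripts to look and compute and a tool call to move; the robot and the scene stay as the last step left them, time stands still between calls to the robot, and variables do not carry over. Pictures are saved under pics/ and viewed, and the job is handed in when it is done.

Besides the shell and the picture viewer there is one more tool, called after "Emit:" by a JSON object that holds its "name" and its "arguments". apply_moves: Moves the arm, as the interface text tells. Its arguments: {"type":"object","properties":{"motion":{"type":"array"},"newtons":{"type":"number"}},"required":["motion"]}

```bash
ls; mkdir -p pics
python3 - <<'E'
from station import env
import cv2,json
s=env.state();print({k:(v if not hasattr(v,'tolist') else v.tolist()) for k,v in s.items()}, env.nose_length)
for n in ["scene","top","wrist"]:
    c=env.calibration(n);print(n,c)
    cv2.imwrite(f"pics/{n}0.png",env.snapshot(n)[:,:,::-1])
E
```

```text
pics
{'clock': 0.0, 'q': [-1.28209292530204, 0.4777608418161132, 0.022347189664586074, 1.5564304530553552, -0.011505713231088613, 1.1092750444813098, -0.08310682084544868], 'joint_vel': [0.0003679229822820382, 0.0011376653611586832, -0.0009152692399687271, -0.0014279134618855754, -0.0004359705840211096, 0.0017875750484530049, 0.0006687317054791145], 'joint_torque': [-0.0007685835771553684, -58.28647971153259, 1.5343795716762543, -27.260164618492126, -0.054267196683213115, 0.016864259960129857, 0.00015258058283507125], 'eef_pos': [0.26065420222288593, 0.6219951310733909, 0.21521705691635992], 'eef_rot': [[-0.9223033864601063, 0.38646623907552813, -0.00055621851480035], [0.3864666186733506, 0.9223019111947182, -0.0016544660035557514], [-0.0001263938548302441, -0.0017408794865208692, -0.9999984766804431]], 'ft_force': [-1.0107132129166503, 0.05768295928558063, 0.9759329096470547], 'moment': [-0.013165679462557115, -0.02761054391633053, -0.024759229533848032], 'gripper_width': 0.9995745558817866} 0.025
scene {'camera_matrix': array([[384.79150327,   0.        , 264.56146223],
       [  0
[... 478 characters left out ...]
,   0.        ,   1.        ]]), 'k1': -0.02748386629683049, 'xyz': array([1.98578283e-01, 1.04085163e-03, 1.85962261e+00]), 'rotation': array([[ 0.01172906,  0.9913175 , -0.13096584],
       [-0.99988843,  0.01041593, -0.01070705],
       [-0.00924995,  0.13107681,  0.99132906]])}
wrist {'camera_matrix': array([[332.42297232,   0.        , 253.49122148],
       [  0.        , 332.42297232, 190.37955114],
       [  0.        ,   0.        ,   1.        ]]), 'k1': -0.006548684766645665, 'xyz': array([0.19695721, 0.64831031, 0.38331156]), 'rotation': array([[ 0.38694665, -0.89350138, -0.2278762 ],
       [ 0.92210125,  0.37460913,  0.09693953],
       [-0.0012511 , -0.24763536,  0.9688525 ]])}
```

View images.

View pics/scene0.png

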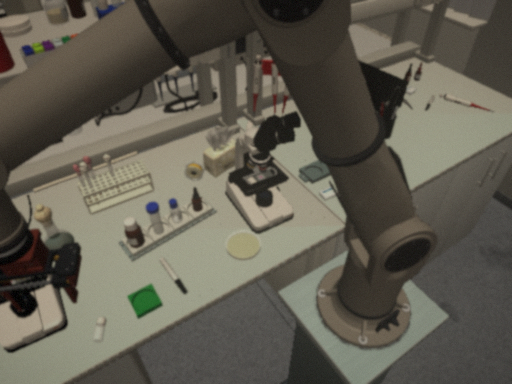

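View pics/top0.png

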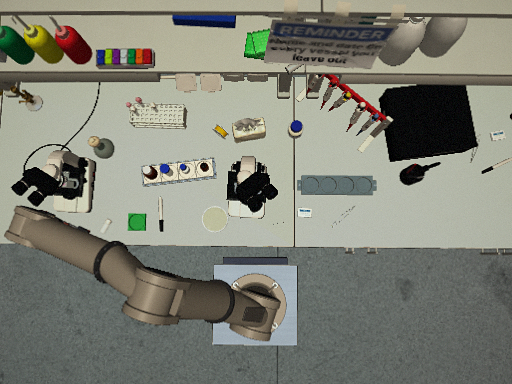

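View pics/wrist0.png

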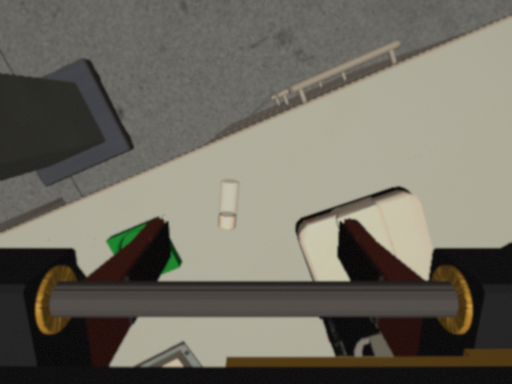

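```bash
cat > h.py <<'E'
import numpy as np, cv2
from station import env
def ray(c,u,v):
    K=c["camera_matrix"];d=cv2.undistortPoints(np.array([[[u,v]]],float),K,np.zeros(5))[0,0]
    # invert radial by fixed point
    x=d.copy()
    for _ in range(30): x=d/(1+c["k1"]*(x@x))
    r=c["rotation"]@np.array([x[0],-x[1],-1.]);return np.array(c["xyz"]),r
def onplane(c,u,v,z):
    o,r=ray(c,u,v);return o+r*(z-o[2])/r[2]
def proj(c,p):
    q=c["rotation"].T@(np.array(p)-c["xyz"]);s=np.array([q[0],-q[1]])/-q[2]
    s=s*(1+c["k1"]*(s@s));K=c["camera_matrix"];return K[0,0]*s[0]+K[0,2],K[1,1]*s[1]+K[1,2]
E
python3 - <<'E'
import cv2
t=cv2.imread('pics/top0.png');s=cv2.imread('pics/scene0.png')
cv2.imwrite('pics/a.png',cv2.resize(t[110:250,120:240],None,fx=6,fy=6,interpolation=2)[:600*1][:, :800][:600])
cv2.imwrite('pics/a.png',cv2.resize(t[140:210,130:240],None,fx=7,fy=7,interpolation=2))
cv2.imwrite('pics/b.png',cv2.resize(t[110:210,280:390],None,fx=6,fy=6,interpolation=2))
cv2.imwrite('pics/c.png',cv2.resize(s[130:270,80:310],None,fx=3.4,fy=3.4,interpolation=2))
E
```

```text
(no output)
```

View pics/a.png

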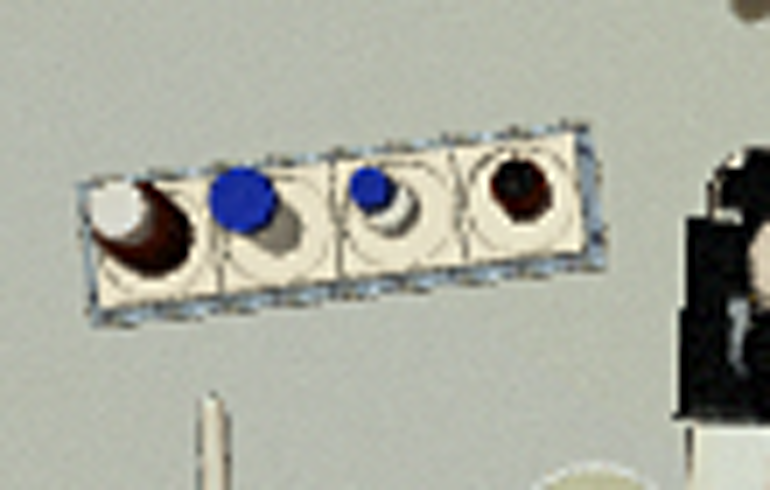

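View pics/b.png

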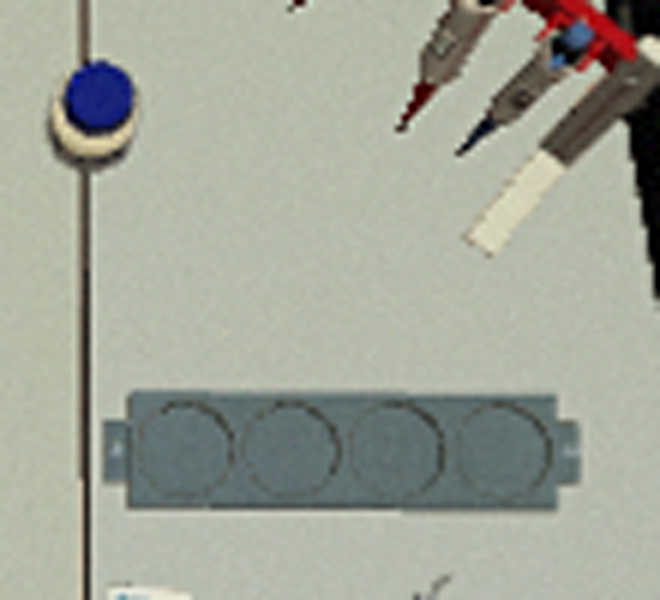

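View pics/c.png

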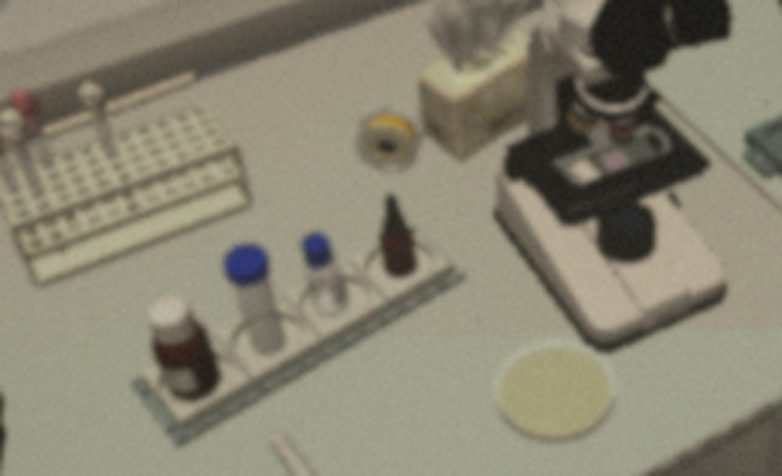

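```bash
cat > m.py <<'E'
from h import *
t=cv2.imread('pics/top0.png');c=env.calibration("top")
# carrier: grey-blue, minAreaRect
hsv=cv2.cvtColor(t,cv2.COLOR_BGR2HSV)
print('carrier px hsv',hsv[185,312],hsv[185,329],hsv[178,336])
m=np.zeros(t.shape[:2],np.uint8);m[165:205,297:380]=((hsv[165:205,297:380,2]<160)&(hsv[165:205,297:380,1]>15)).astype(np.uint8)*255
cs=max(cv2.findContours(m,0,1)[0],key=cv2.contourArea);m2=cv2.morphologyEx(m,cv2.MORPH_OPEN,np.ones((14,14),np.uint8))
cs=max(cv2.findContours(m2,0,1)[0],key=cv2.contourArea)
r=cv2.minAreaRect(cs);P=np.array([onplane(c,*p,0.016) for p in cv2.boxPoints(r)]);print(r);print(P.round(4),P.mean(0).round(4),[np.linalg.norm(P[i]-P[i-1]).round(4) for i in range(4)])
# tray blocks: near-white warm; corners by eye (crop a.png /7 + offset)
px=np.array([(80,186),(588,126),(604,268),(94,324)],float)/7+[130,140]-0.5
Q=np.array([onplane(c,*p,0.009) for p in px]);print(Q.round(4),Q.mean(0).round(4),[np.linalg.norm(Q[i]-Q[i-1]).round(4) for i in range(4)])
# caps in both views
s=cv2.imread('pics/scene0.png');cs_=env.calibration("scene")
for name,u,z in [('amber',(119,207),.1),('tall',(243,201),.118),('small',(370,187),.093),('drop',(519,182),.099)]:
    p=np.array(u,float)/7+[130,140]-.5; print(name,onplane(c,*p,z).round(4))
for name,u,z in [('amber',(170,305),.1),('tall',(246,258),.118),('small',(316,240),.093),('drop',(391,199),.099)]:
    p=np.array(u,float)/3.4+[80,130]-.5; print(name,onplane(cs_,*p,z).round(4))
E
python3 m.py
```

```text
carrier px hsv [ 95  41 113] [ 94  38 114] [ 90  36 112]
((363.0, 186.0), (18.0, 16.0), 90.0)
[[ 0.4868 -0.3824  0.016 ]
 [ 0.4875 -0.4442  0.016 ]
 [ 0.4175 -0.4427  0.016 ]
 [ 0.4168 -0.3812  0.016 ]] [ 0.4521 -0.4126  0.016 ] [np.float64(0.07), np.float64(0.0619), np.float64(0.07), np.float64(0.0616)]
[[0.5225 0.45   0.009 ]
 [0.5592 0.1668 0.009 ]
 [0.4792 0.1562 0.009 ]
 [0.4449 0.4389 0.009 ]] [0.5015 0.303  0.009 ] [np.float64(0.0784), np.float64(0.2855), np.float64(0.0807), np.float64(0.2848)]
amber [0.4955 0.4067 0.1   ]
tall [0.4963 0.3373 0.118 ]
small [0.5088 0.2747 0.093 ]
drop [0.5112 0.1947 0.099 ]
amber [0.5013 0.4036 0.1   ]
tall [0.4991 0.3367 0.118 ]
small [0.5122 0.2738 0.093 ]
drop [0.5171 0.2005 0.099 ]
```

```bash
python3 - <<'E'
from h import *
c=env.calibration("top")
px=np.array([(128,393),(556,396),(556,509),(128,509)],float)/6+[280,110]-0.5
Q=np.array([onplane(c,*p,0.016) for p in px]);print(Q.round(4),Q.mean(0).round(4),[np.linalg.norm(Q[i]-Q[i-1]).round(4) for i in range(4)])
for u in [(184,450),(291,450),(397,450),(503,451)]:
    p=np.array(u,float)/6+[280,110]-.5;print(onplane(c,*p,.011).round(4))
for z in (0,.2,.341):
  print(z,[onplane(c,*u,z)[:2].round(3) for u in [(228,215),(266,215),(278,185),(228,180),(250,157)]])
s=env.calibration('scene')
# eyepiece
print([onplane(s,*u,z)[:2].round(3) for u in [(290,125),(265,140)] for z in (.25,.34)])
E
python3 -c "
import cv2;t=cv2.imread('pics/top0.png');cv2.imwrite('pics/d.png',cv2.resize(t[0:230,210:330],None,fx=2.6,fy=2.6,interpolation=2))"
```

```text
[[ 0.4925 -0.1731  0.016 ]
 [ 0.4934 -0.4489  0.016 ]
 [ 0.4201 -0.4473  0.016 ]
 [ 0.4172 -0.173   0.016 ]] [ 0.4558 -0.3106  0.016 ] [np.float64(0.0752), np.float64(0.2757), np.float64(0.0733), np.float64(0.2743)]
[ 0.4565 -0.2096  0.011 ]
[ 0.4572 -0.2785  0.011 ]
[ 0.4579 -0.3468  0.011 ]
[ 0.458  -0.4151  0.011 ]
0 [array([0.336, 0.107]), array([ 0.337, -0.04 ]), array([ 0.455, -0.086]), array([0.472, 0.109]), array([0.564, 0.024])]
0.2 [array([0.321, 0.095]), array([ 0.322, -0.036]), array([ 0.427, -0.076]), array([0.443, 0.097]), array([0.525, 0.022])]
0.341 [array([0.311, 0.087]), array([ 0.312, -0.032]), array([ 0.408, -0.07 ]), array([0.422, 0.089]), array([0.497, 0.02 ])]
[array([ 0.453, -0.09 ]), array([ 0.349, -0.006]), array([0.432, 0.011]), array([0.331, 0.081])]
```

View pics/d.png

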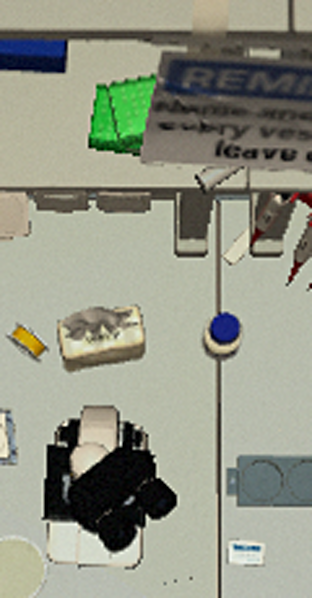

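```bash
cat >> h.py <<'E'
def goto(p,az,frm=None):
    """print rows numbers for target TCP p with tool y at azimuth az(deg), tool straight down"""
    s=env.state();R=np.array(s["eef_rot"]);x=np.array(s["eef_pos"])
    a=np.radians(az);y=np.array([np.cos(a),np.sin(a),0]);z=np.array([0,0,-1.]);T=np.c_[np.cross(y,z),y,z]
    d=R.T@(np.array(p)-x)/.04
    from scipy.spatial.transform import Rotation as Ro
    r=np.degrees(Ro.from_matrix(R.T@T).as_rotvec())/5
    print("t",d.round(3),"r",r.round(3),"rows>=",max(np.linalg.norm(d)*.04/.05,np.linalg.norm(r)*5/8.59).round(1),"at",x.round(4),"grip",round(s["gripper_width"],3))
E
echo
```

Emit:
{"name": "apply_moves", "arguments": {"motion": [{"tz":-6.1,"grip":-1},{"tz":-6.1,"grip":-1},{"tz":-6.1,"grip":-1},{"tz":-6.1,"grip":-1},{"tz":-6.1,"grip":-1},{"tz":-6.1,"grip":-1}], "newtons": 15}}

```text
schema error: expected keys tx, ty, tz, rx, ry, rz, grip
```

```bash
python3 -c "
from h import *
goto([.47,.32,.40],7.2)"
```

```text
t [-7.746 -4.951 -4.607] r [-1.3000e-02  8.0000e-03  1.2013e+01] rows>= 8.2 at [0.2607 0.6222 0.2155] grip 1.002
```

Emit:
{"name": "apply_moves", "arguments": {"motion": [{"tx":0,"ty":0,"tz":-6.1,"rx":0,"ry":0,"rz":0,"grip":-1},{"tx":0,"ty":0,"tz":-6.1,"rx":0,"ry":0,"rz":0,"grip":-1},{"tx":0,"ty":0,"tz":-6.1,"rx":0,"ry":0,"rz":0,"grip":-1},{"tx":0,"ty":0,"tz":-6.1,"rx":0,"ry":0,"rz":0,"grip":-1},{"tx":0,"ty":0,"tz":-6.1,"rx":0,"ry":0,"rz":0,"grip":-1},{"tx":0,"ty":0,"tz":-6.1,"rx":0,"ry":0,"rz":0,"grip":-1}], "newtons": 15}}

```text
clock: 0.75
eef_pos: [0.2615, 0.6241, 0.4676]
eef_rot: [[-0.922, 0.387, 0.004], [0.387, 0.922, 0.011], [0.001, 0.012, -1.0]]
ft_force: [-0.7, 0.9, 0.5]
gripper_width: 0.999
```

```bash
python3 -c "
from h import *
goto([.50,.29,.40],7.2)"
```

```text
t [-8.729 -5.418  1.62 ] r [ 0.114 -0.08  12.011] rows>= 8.3 at [0.2615 0.6241 0.4676] grip 0.999
```

Emit:
{"name": "apply_moves", "arguments": {"motion": [{"tx":-8.7,"ty":-5.4,"tz":1.5,"rx":0,"ry":0,"rz":12,"grip":-1},{"tx":-8.7,"ty":-5.4,"tz":1.5,"rx":0,"ry":0,"rz":12,"grip":-1},{"tx":-8.7,"ty":-5.4,"tz":1.5,"rx":0,"ry":0,"rz":12,"grip":-1},{"tx":-8.7,"ty":-5.4,"tz":1.5,"rx":0,"ry":0,"rz":12,"grip":-1},{"tx":-8.7,"ty":-5.4,"tz":1.5,"rx":0,"ry":0,"rz":12,"grip":-1},{"tx":-8.7,"ty":-5.4,"tz":1.5,"rx":0,"ry":0,"rz":12,"grip":-1},{"tx":-8.7,"ty":-5.4,"tz":1.5,"rx":0,"ry":0,"rz":12,"grip":-1},{"tx":-8.7,"ty":-5.4,"tz":1.5,"rx":0,"ry":0,"rz":12,"grip":-1}]}}

```text
clock: 1.55
eef_pos: [0.4908, 0.298, 0.401]
eef_rot: [[-0.122, 0.992, -0.001], [0.992, 0.122, -0.001], [-0.0, -0.001, -1.0]]
ft_force: [0.2, -0.4, 0.6]
gripper_width: 1.008
```

Emit:
{"name": "apply_moves", "arguments": {"motion": [{"tx":0,"ty":0,"tz":0,"rx":0,"ry":0,"rz":0,"grip":-1},{"tx":0,"ty":0,"tz":0,"rx":0,"ry":0,"rz":0,"grip":-1},{"tx":0,"ty":0,"tz":0,"rx":0,"ry":0,"rz":0,"grip":-1}]}}

```text
clock: 1.85
eef_pos: [0.4893, 0.3015, 0.4016]
eef_rot: [[-0.129, 0.992, -0.001], [0.992, 0.129, 0.0], [0.0, -0.001, -1.0]]
ft_force: [0.3, 0.6, 0.3]
gripper_width: 0.996
```

```bash
cat > snap.py <<'E'
import sys;from h import *;import pickle
n=sys.argv[1];cam=sys.argv[2] if len(sys.argv)>2 else 'wrist'
c=env.calibration(cam);im=env.snapshot(cam)[:,:,::-1]
cv2.imwrite(f"pics/{n}.png",im);pickle.dump(c,open(f"pics/{n}.pkl","wb"))
E
python3 snap.py w1; python3 -c "
from h import *
goto([.50,.29,.40],7.2)
print(env.state()['eef_rot'])"
```

```text
t [-0.327  0.228  0.044] r [-0.009 -0.002  0.047] rows>= 0.3 at [0.4893 0.3018 0.4018] grip 1.001
[[-1.29401844e-01  9.91591900e-01 -8.15929762e-04]
 [ 9.91592216e-01  1.29401964e-01  9.61470006e-05]
 [ 2.00921501e-04 -7.96628002e-04 -9.99999663e-01]]
```

View pics/w1.png

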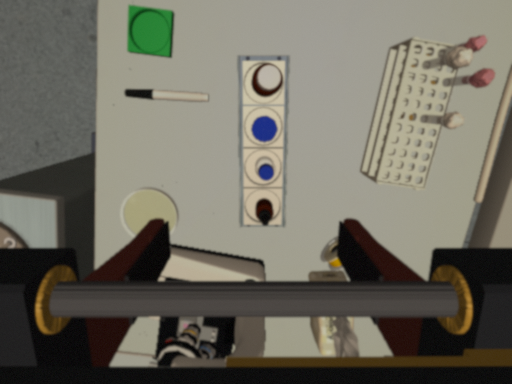

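Run:
```python
from h import *
t=cv2.imread('pics/w1.png')[45:235,220:310]
b=np.hstack([cv2.resize(t[:95],None,fx=4.4,fy=6,interpolation=2)[:, :],cv2.resize(t[95:],None,fx=4.4,fy=6,interpolation=2)])
cv2.imwrite('pics/w1z.png',b)
```

```text
(no output)
```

View pics/w1z.png

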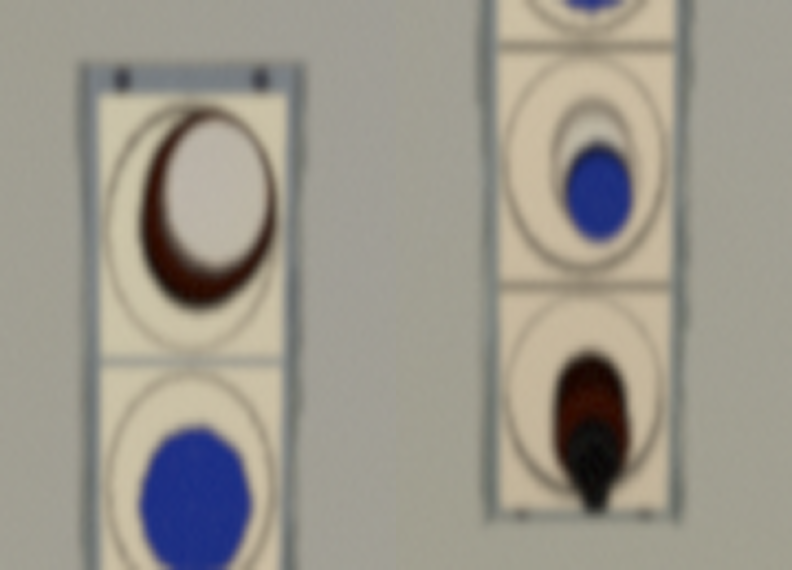

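Run:
```python
from h import *
import pickle
c=pickle.load(open('pics/w1.pkl','rb'))
f=lambda u,v,o:(u/4.4+219.6,v/6+45+o-.4)
print('caps');
for n,u,v,o,z in [('amber',217,194,0,.101),('tall',195,500,0,.118),('small',204,192,95,.093),('dropper tip',198,505,95,.097),('dropper base far',194,352,95,.030)]:
    print(n,onplane(c,*f(u,v,o),z).round(4))
print('nests')
for u,v,o in [(190,228,0),(190,497,0),(187,163,95),(187,395,95)]: print(onplane(c,*f(u,v,o),.02).round(4))
```

```text
caps
amber [0.4942 0.4076 0.101 ]
tall [0.4961 0.3411 0.118 ]
small [0.5085 0.2778 0.093 ]
dropper tip [0.5172 0.1991 0.097 ]
dropper base far [0.5148 0.22   0.03  ]
nests
[0.4883 0.4047 0.02  ]
[0.4977 0.3357 0.02  ]
[0.5054 0.2712 0.02  ]
[0.5145 0.2042 0.02  ]
```

```bash
python3 -c "
from h import *
goto([.4965,.339,.18],7.2)"
```

```text
t [0.898 0.304 5.544] r [-0.009 -0.002  0.047] rows>= 4.5 at [0.4893 0.3018 0.4018] grip 1.001
```

Emit:
{"name": "apply_moves", "arguments": {"motion": [{"tx":0.9,"ty":0.3,"tz":2.5,"rx":0,"ry":0,"rz":0,"grip":-1},{"tx":0.9,"ty":0.3,"tz":2.5,"rx":0,"ry":0,"rz":0,"grip":-1},{"tx":0.9,"ty":0.3,"tz":4.5,"rx":0,"ry":0,"rz":0,"grip":-1},{"tx":0.9,"ty":0.3,"tz":5.5,"rx":0,"ry":0,"rz":0,"grip":-1},{"tx":0.9,"ty":0.3,"tz":5.5,"rx":0,"ry":0,"rz":0,"grip":-1},{"tx":0.9,"ty":0.3,"tz":5.5,"rx":0,"ry":0,"rz":0,"grip":-1},{"tx":0.9,"ty":0.3,"tz":5.5,"rx":0,"ry":0,"rz":0,"grip":-1}]}}

```text
clock: 2.6
eef_pos: [0.4974, 0.3387, 0.1828]
eef_rot: [[-0.128, 0.992, 0.0], [0.992, 0.128, 0.0], [0.0, 0.0, -1.0]]
ft_force: [1.0, -0.9, 0.1]
gripper_width: 1.001
```

```bash
python3 snap.py w2; python3 -c "
from h import *
goto([.4965,.339,.081],7.2)"
```

```text
t [ 0.005 -0.049  2.574] r [ 0.024 -0.019  0.028] rows>= 2.1 at [0.4983 0.3388 0.1839] grip 1.001
```

View pics/w2.png

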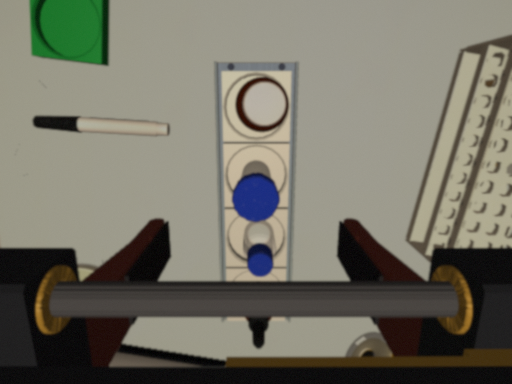

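Run:
```python
from h import *
import pickle
c=pickle.load(open('pics/w2.pkl','rb'))
im=cv2.imread('pics/w2.png');h=cv2.cvtColor(im,cv2.COLOR_BGR2HSV)
m=cv2.inRange(h,(105,120,60),(130,255,255));
n,l,st,ce=cv2.connectedComponentsWithStats(m)
for i in range(1,n):
    if st[i,4]>100: print(st[i],[onplane(c,*ce[i],z).round(4) for z in (.093,.105,.118)])
print(onplane(c,265,104,.101))
```

```text
[ 233  175   46   46 1629] [array([0.4977, 0.3346, 0.093 ]), array([0.4972, 0.3379, 0.105 ]), array([0.4967, 0.3415, 0.118 ])]
[248 251  24  25 474] [array([0.5087, 0.278 , 0.093 ]), array([0.5078, 0.2839, 0.105 ]), array([0.5067, 0.2903, 0.118 ])]
[0.49526925 0.40762797 0.101     ]
```

Emit:
{"name": "apply_moves", "arguments": {"motion": [{"tx":0,"ty":0,"tz":1.2,"rx":0,"ry":0,"rz":0,"grip":-1},{"tx":0,"ty":0,"tz":2.0,"rx":0,"ry":0,"rz":0,"grip":-1},{"tx":0,"ty":0,"tz":2.6,"rx":0,"ry":0,"rz":0,"grip":-1},{"tx":0,"ty":0,"tz":2.6,"rx":0,"ry":0,"rz":0,"grip":-1},{"tx":0,"ty":0,"tz":2.6,"rx":0,"ry":0,"rz":0,"grip":0},{"tx":0,"ty":0,"tz":2.6,"rx":0,"ry":0,"rz":0,"grip":0.3},{"tx":0,"ty":0,"tz":2.6,"rx":0,"ry":0,"rz":0,"grip":1},{"tx":0,"ty":0,"tz":2.6,"rx":0,"ry":0,"rz":0,"grip":1}], "newtons": 15}}

```text
clock: 3.45
eef_pos: [0.4983, 0.3379, 0.0795]
eef_rot: [[-0.126, 0.992, 0.002], [0.992, 0.126, 0.002], [0.001, 0.002, -1.0]]
ft_force: [-1.0, 0.5, 0.1]
gripper_width: 0.677
```

Emit:
{"name": "apply_moves", "arguments": {"motion": [{"tx":0,"ty":0,"tz":0,"rx":0,"ry":0,"rz":0,"grip":1},{"tx":0,"ty":0,"tz":0,"rx":0,"ry":0,"rz":0,"grip":1},{"tx":0,"ty":0,"tz":0,"rx":0,"ry":0,"rz":0,"grip":1},{"tx":0,"ty":0,"tz":0,"rx":0,"ry":0,"rz":0,"grip":1}]}}

```text
clock: 3.85
eef_pos: [0.4977, 0.3374, 0.0782]
eef_rot: [[-0.126, 0.992, 0.0], [0.992, 0.126, 0.0], [0.0, 0.0, -1.0]]
ft_force: [-0.1, -0.5, 0.5]
gripper_width: 0.4
```

```bash
python3 snap.py w3; python3 -c "
from h import *
goto([.4965,.339,.47],7.2);print(env.state()['ft_force'])"
```

```text
t [ 0.045 -0.025 -9.794] r [ 0.    -0.     0.013] rows>= 7.8 at [0.4977 0.3374 0.0782] grip 0.402
[-0.17992383  0.3564285   0.30880426]
```

View pics/w3.png

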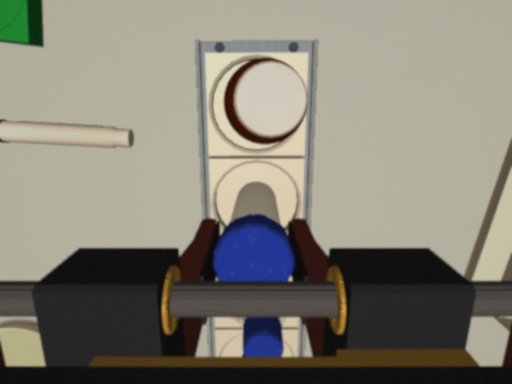

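Emit:
{"name": "apply_moves", "arguments": {"motion": [{"tx":0,"ty":0,"tz":0,"rx":0,"ry":0,"rz":0,"grip":1},{"tx":0,"ty":0,"tz":0,"rx":0,"ry":0,"rz":0,"grip":1},{"tx":0,"ty":0,"tz":0,"rx":0,"ry":0,"rz":0,"grip":1},{"tx":0,"ty":0,"tz":0,"rx":0,"ry":0,"rz":0,"grip":1}]}}

```text
clock: 4.3
eef_pos: [0.4977, 0.3373, 0.0782]
eef_rot: [[-0.126, 0.992, 0.0], [0.992, 0.126, 0.0], [0.0, 0.0, -1.0]]
ft_force: [-0.4, 0.3, 1.9]
gripper_width: 0.398
```

Emit:
{"name": "apply_moves", "arguments": {"motion": [{"tx":0,"ty":0,"tz":0,"rx":0,"ry":0,"rz":0,"grip":-0.3},{"tx":0,"ty":0,"tz":0,"rx":0,"ry":0,"rz":0,"grip":-0.3},{"tx":0,"ty":0,"tz":0,"rx":0,"ry":0,"rz":0,"grip":-0.3},{"tx":0,"ty":0,"tz":-0.9,"rx":0,"ry":0,"rz":0,"grip":-0.3},{"tx":0,"ty":0,"tz":-0.9,"rx":0,"ry":0,"rz":0,"grip":-0.3},{"tx":0,"ty":0,"tz":-0.9,"rx":0,"ry":0,"rz":0,"grip":1},{"tx":0,"ty":0,"tz":-0.9,"rx":0,"ry":0,"rz":0,"grip":1},{"tx":0,"ty":0,"tz":-0.9,"rx":0,"ry":0,"rz":0,"grip":1}], "newtons": 20}}

```text
clock: 5.1
eef_pos: [0.4971, 0.337, 0.1133]
eef_rot: [[-0.127, 0.992, -0.001], [0.992, 0.127, -0.001], [-0.001, -0.001, -1.0]]
ft_force: [0.4, -0.4, -0.1]
gripper_width: 0.417
```

Emit:
{"name": "apply_moves", "arguments": {"motion": [{"tx":0,"ty":0,"tz":0,"rx":0,"ry":0,"rz":0,"grip":1},{"tx":0,"ty":0,"tz":0,"rx":0,"ry":0,"rz":0,"grip":1},{"tx":0,"ty":0,"tz":0,"rx":0,"ry":0,"rz":0,"grip":1},{"tx":0,"ty":0,"tz":0,"rx":0,"ry":0,"rz":0,"grip":1}]}}

```text
clock: 5.5
eef_pos: [0.4977, 0.3373, 0.1141]
eef_rot: [[-0.126, 0.992, -0.0], [0.992, 0.126, -0.0], [-0.0, -0.0, -1.0]]
ft_force: [0.4, 0.3, 0.5]
gripper_width: 0.049
```

```bash
python3 snap.py w4; python3 snap.py s4 scene
```

```text
(no output)
```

View pics/w4.png

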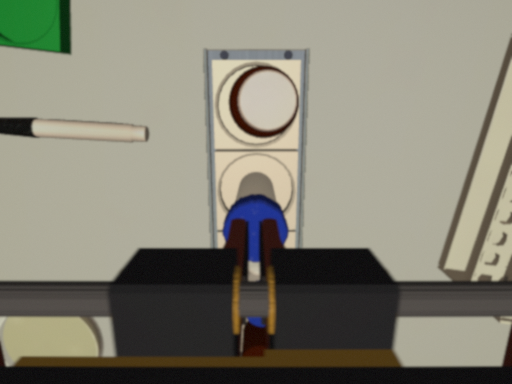

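View pics/s4.png

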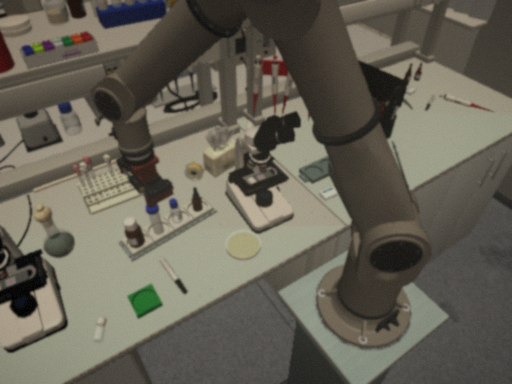

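Run:
```python
from h import *
import pickle
for nm in ('w3','w4'):
    c=pickle.load(open(f'pics/{nm}.pkl','rb'))
    im=cv2.imread(f'pics/{nm}.png');h=cv2.cvtColor(im,cv2.COLOR_BGR2HSV)
    m=cv2.inRange(h,(105,120,60),(130,255,255));
    n,l,st,ce=cv2.connectedComponentsWithStats(m)
    for i in range(1,n):
        if st[i,4]>100: print(nm,st[i], [onplane(c,st[i,0]+st[i,2]/2,st[i,1]+dy,.118).round(4) for dy in (0,st[i,2]/2*.98)])
    s=env.state()
    # where does fingertip / pad project
    for z in (0,.006,.025): 
        p=np.array(s['eef_pos'])+np.array(s['eef_rot'])[:,2]*z; print(z,proj(c,p))
```

```text
w3 [ 213  218   82   64 4259] [array([0.4935, 0.3603, 0.118 ]), array([0.4957, 0.3426, 0.118 ])]
w3 [ 244  320   38   37 1033] [array([0.5034, 0.3135, 0.118 ]), array([0.5047, 0.304 , 0.118 ])]
0 (np.float64(257.0101490991361), np.float64(265.8644667339667))
0.006 (np.float64(256.8887846844073), np.float64(259.67280095021897))
0.025 (np.float64(256.5594062961561), np.float64(242.87124586801175))
w4 [ 223  197   65   64 1753] [array([0.4943, 0.3593, 0.118 ]), array([0.4965, 0.3421, 0.118 ])]
w4 [248 317  17  11 122] [array([0.5038, 0.2895, 0.118 ]), array([0.5045, 0.2842, 0.118 ])]
0 (np.float64(256.53526334588986), np.float64(234.7401689171602))
0.006 (np.float64(256.45317322428684), np.float64(230.6804734241714))
0.025 (np.float64(256.2240809270907), np.float64(219.35201169913708))
```

Run:
```python
import cv2
t=cv2.imread('pics/w4.png');cv2.imwrite('pics/e.png',cv2.resize(t[160:384,180:340],None,fx=2.6,fy=2.6,interpolation=2))
t=cv2.imread('pics/s4.png');cv2.imwrite('pics/f.png',cv2.resize(t[120:260,90:220],None,fx=4.2,fy=4.2,interpolation=2))
```

```text
(no output)
```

View pics/e.png

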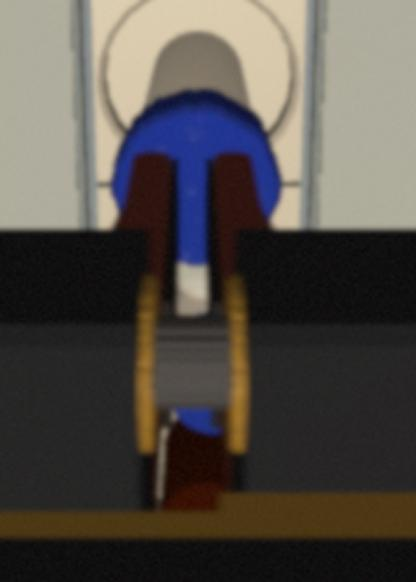

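View pics/f.png

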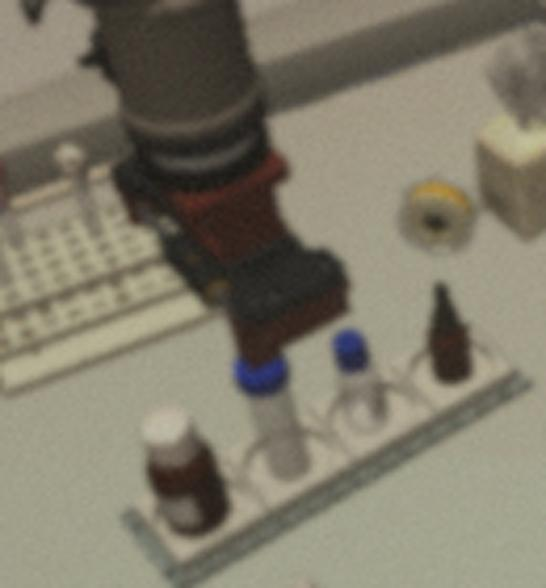

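Run:
```python
from h import *
import pickle
c=pickle.load(open('pics/w4.pkl','rb'))
s=env.state();p=np.array(s['eef_pos']);R=np.array(s['eef_rot'])
for tip in (.0,.006,.015,.025):
  for X in (-.01,.01):
    for y in (.002,.044): print(tip,X,y,np.round(proj(c,p+R@np.array([X,y,tip])),1))
print(R.T@(c['xyz']-p), s['gripper_width'])
```

```text
0.0 -0.01 0.002 [260.2 251.8]
0.0 -0.01 0.044 [336.9 251.8]
0.0 0.01 0.002 [260.3 217.2]
0.0 0.01 0.044 [339.2 217.2]
0.006 -0.01 0.002 [260.  247.3]
0.006 -0.01 0.044 [334.3 247.3]
0.006 0.01 0.002 [260.1 213.6]
0.006 0.01 0.044 [336.5 213.6]
0.015 -0.01 0.002 [259.7 241. ]
0.015 -0.01 0.044 [330.7 241. ]
0.015 0.01 0.002 [259.8 208.7]
0.015 0.01 0.044 [332.7 208.7]
0.025 -0.01 0.002 [259.4 234.6]
0.025 -0.01 0.044 [327.1 234.6]
0.025 0.01 0.002 [259.6 203.7]
0.025 0.01 0.044 [328.9 203.7]
[ 0.06772012 -0.00139895 -0.16794431] 0.0050764740826696
```

Run:
```python
import cv2
t=cv2.imread('pics/w2.png');cv2.imwrite('pics/e.png',cv2.resize(t[200:384,320:500],None,fx=3.2,fy=3.2,interpolation=2))
t=cv2.imread('pics/w3.png');cv2.imwrite('pics/f.png',cv2.resize(t[180:384,170:340],None,fx=2.9,fy=2.9,interpolation=2))
```

```text
(no output)
```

View pics/e.png

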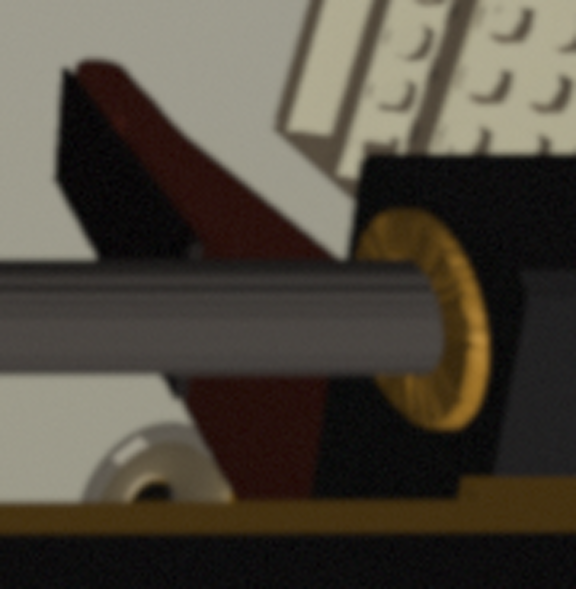

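View pics/f.png

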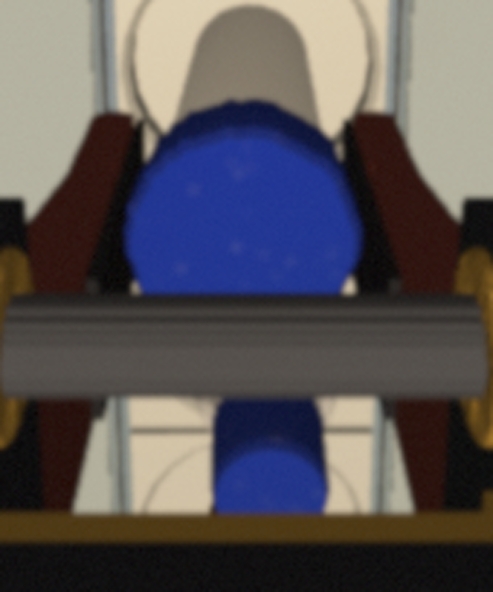

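Emit:
{"name": "apply_moves", "arguments": {"motion": [{"tx":0.1,"ty":0,"tz":0,"rx":0,"ry":0,"rz":0,"grip":-0.6},{"tx":0.1,"ty":0,"tz":0,"rx":0,"ry":0,"rz":0,"grip":-0.6},{"tx":0.1,"ty":0,"tz":0,"rx":0,"ry":0,"rz":0,"grip":-0.6},{"tx":0.1,"ty":0,"tz":0,"rx":0,"ry":0,"rz":0,"grip":-0.6},{"tx":0.1,"ty":0,"tz":0,"rx":0,"ry":0,"rz":0,"grip":-0.6},{"tx":0.1,"ty":0,"tz":0,"rx":0,"ry":0,"rz":0,"grip":-0.6},{"tx":0.1,"ty":0,"tz":0,"rx":0,"ry":0,"rz":0,"grip":-0.6},{"tx":0.1,"ty":0,"tz":0,"rx":0,"ry":0,"rz":0,"grip":-0.6}], "newtons": 20}}

```text
clock: 6.4
eef_pos: [0.4972, 0.3413, 0.1142]
eef_rot: [[-0.126, 0.992, -0.0], [0.992, 0.126, 0.0], [0.0, -0.0, -1.0]]
ft_force: [-0.4, 0.2, 0.0]
gripper_width: 0.694
```

Emit:
{"name": "apply_moves", "arguments": {"motion": [{"tx":0,"ty":0,"tz":0.4,"rx":0,"ry":0,"rz":0,"grip":-0.6},{"tx":0,"ty":0,"tz":0.8,"rx":0,"ry":0,"rz":0,"grip":-0.6},{"tx":0,"ty":0,"tz":0.8,"rx":0,"ry":0,"rz":0,"grip":1},{"tx":0,"ty":0,"tz":0.8,"rx":0,"ry":0,"rz":0,"grip":1},{"tx":0,"ty":0,"tz":0.8,"rx":0,"ry":0,"rz":0,"grip":1},{"tx":0,"ty":0,"tz":0.8,"rx":0,"ry":0,"rz":0,"grip":1},{"tx":0,"ty":0,"tz":0.8,"rx":0,"ry":0,"rz":0,"grip":1},{"tx":0,"ty":0,"tz":0.8,"rx":0,"ry":0,"rz":0,"grip":1}]}}

```text
clock: 7.2
eef_pos: [0.4976, 0.3416, 0.0828]
eef_rot: [[-0.126, 0.992, 0.001], [0.992, 0.126, 0.001], [0.001, 0.001, -1.0]]
ft_force: [0.3, 0.0, 2.7]
gripper_width: 0.402
```

Emit:
{"name": "apply_moves", "arguments": {"motion": [{"tx":0,"ty":0,"tz":0,"rx":0,"ry":0,"rz":0,"grip":1},{"tx":0,"ty":0,"tz":0,"rx":0,"ry":0,"rz":0,"grip":1},{"tx":0,"ty":0,"tz":0,"rx":0,"ry":0,"rz":0,"grip":1}]}}

```text
clock: 7.5
eef_pos: [0.4976, 0.3417, 0.0828]
eef_rot: [[-0.126, 0.992, 0.001], [0.992, 0.126, 0.001], [0.001, 0.001, -1.0]]
ft_force: [-0.6, -1.0, 5.8]
gripper_width: 0.4
```

```bash
python3 -c "
from h import *
goto([.4972,.341,.12],7.2)
goto([.4972,.341,.45],7.2)
s=env.state();print(s['ft_force'],s['q'])"
```

```text
t [-0.015 -0.012 -0.929] r [ 0.011 -0.009  0.012] rows>= 0.7 at [0.4976 0.3417 0.0828] grip 0.4
t [-8.000e-03 -4.000e-03 -9.179e+00] r [ 0.011 -0.009  0.012] rows>= 7.3 at [0.4976 0.3417 0.0828] grip 0.4
[-0.55416032 -0.95126393  5.76290556] [-0.91466304  0.52665601  0.27904273  1.85841875 -0.1979576   0.78212221
 -0.40394303]
```

Emit:
{"name": "apply_moves", "arguments": {"motion": [{"tx":0,"ty":0,"tz":-0.3,"rx":0,"ry":0,"rz":0,"grip":1},{"tx":0,"ty":0,"tz":-0.6,"rx":0,"ry":0,"rz":0,"grip":1},{"tx":0,"ty":0,"tz":-1.0,"rx":0,"ry":0,"rz":0,"grip":1},{"tx":0,"ty":0,"tz":-1.5,"rx":0,"ry":0,"rz":0,"grip":1},{"tx":0,"ty":0,"tz":-2.0,"rx":0,"ry":0,"rz":0,"grip":1},{"tx":0,"ty":0,"tz":-2.0,"rx":0,"ry":0,"rz":0,"grip":1}]}}

```text
clock: 8.1
eef_pos: [0.4988, 0.3423, 0.1656]
eef_rot: [[-0.126, 0.992, 0.004], [0.992, 0.126, 0.004], [0.003, 0.005, -1.0]]
ft_force: [-0.5, 0.5, -0.3]
gripper_width: 0.395
```

```bash
python3 snap.py w5; python3 snap.py s5 scene
python3 - <<'E'
import cv2,numpy as np
a=cv2.imread('pics/w5.png');b=cv2.imread('pics/s5.png')[100:260,90:240]
cv2.imwrite('pics/g.png',np.hstack([a[:, 100:420],cv2.resize(b,(360,384),interpolation=2)]))
E
```

```text
(no output)
```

View pics/g.png

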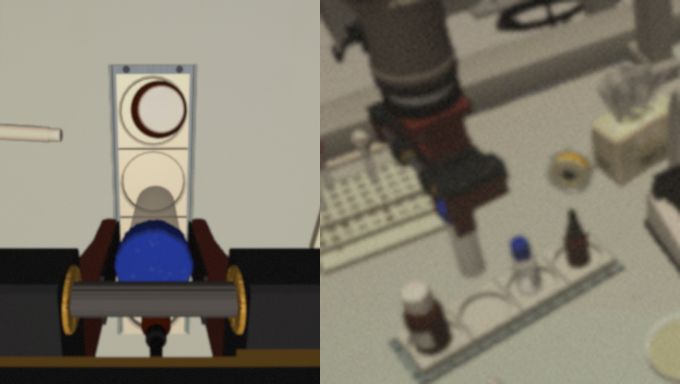

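Emit:
{"name": "apply_moves", "arguments": {"motion": [{"tx":0,"ty":0,"tz":-7.1,"rx":0,"ry":0,"rz":0,"grip":1},{"tx":0,"ty":0,"tz":-7.1,"rx":0,"ry":0,"rz":0,"grip":1},{"tx":0,"ty":0,"tz":-7.1,"rx":0,"ry":0,"rz":0,"grip":1},{"tx":0,"ty":0,"tz":-7.1,"rx":0,"ry":0,"rz":0,"grip":1},{"tx":0,"ty":0,"tz":-7.1,"rx":0,"ry":0,"rz":0,"grip":1},{"tx":0,"ty":0,"tz":-7.1,"rx":0,"ry":0,"rz":0,"grip":1},{"tx":0,"ty":0,"tz":-7.1,"rx":0,"ry":0,"rz":0,"grip":1},{"tx":0,"ty":0,"tz":-7.1,"rx":0,"ry":0,"rz":0,"grip":1}]}}

```text
clock: 9.0
eef_pos: [0.4971, 0.3413, 0.4452]
eef_rot: [[-0.127, 0.992, -0.001], [0.992, 0.127, -0.001], [-0.0, -0.001, -1.0]]
ft_force: [-0.2, 0.5, 0.1]
gripper_width: 0.404
```

```bash
python3 -c "
from h import *
goto([.479,0,.45],3)
goto([.4575,-.346,.45],0)"
```

```text
t [-8.407 -1.528 -0.115] r [-0.008  0.006  0.854] rows>= 6.8 at [0.4971 0.3413 0.4452] grip 0.404
t [-16.919  -3.156  -0.11 ] r [-0.008  0.006  1.454] rows>= 13.8 at [0.4971 0.3413 0.4452] grip 0.404
```

Emit:
{"name": "apply_moves", "arguments": {"motion": [{"tx":-0.7,"ty":-0.1,"tz":-0.1,"rx":0,"ry":0,"rz":0.1,"grip":1},{"tx":-1.9,"ty":-0.3,"tz":-0.1,"rx":0,"ry":0,"rz":0.2,"grip":1},{"tx":-3.0,"ty":-0.5,"tz":-0.1,"rx":0,"ry":0,"rz":0.3,"grip":1},{"tx":-4.1,"ty":-0.7,"tz":-0.1,"rx":0,"ry":0,"rz":0.4,"grip":1},{"tx":-5.2,"ty":-0.9,"tz":-0.1,"rx":0,"ry":0,"rz":0.5,"grip":1},{"tx":-6.3,"ty":-1.1,"tz":-0.1,"rx":0,"ry":0,"rz":0.6,"grip":1},{"tx":-7.4,"ty":-1.3,"tz":-0.1,"rx":0,"ry":0,"rz":0.7,"grip":1},{"tx":-8.4,"ty":-1.5,"tz":-0.1,"rx":0,"ry":0,"rz":0.8,"grip":1}]}}

```text
clock: 9.8
eef_pos: [0.4787, -0.0017, 0.4476]
eef_rot: [[-0.056, 0.998, -0.004], [0.998, 0.056, -0.001], [-0.001, -0.004, -1.0]]
ft_force: [0.1, 0.2, -0.7]
gripper_width: 0.397
```

```bash
python3 -c "
from h import *
goto([.4575,-.346,.45],0)"
```

```text
t [-8.564 -1.013 -0.047] r [-0.047  0.012  0.644] rows>= 6.9 at [ 0.4787 -0.0017  0.4476] grip 0.397
```

Emit:
{"name": "apply_moves", "arguments": {"motion": [{"tx":-1.1,"ty":-0.1,"tz":0,"rx":0,"ry":0,"rz":0.1,"grip":1},{"tx":-2.2,"ty":-0.3,"tz":0,"rx":0,"ry":0,"rz":0.2,"grip":1},{"tx":-3.3,"ty":-0.4,"tz":0,"rx":0,"ry":0,"rz":0.3,"grip":1},{"tx":-4.4,"ty":-0.5,"tz":0,"rx":0,"ry":0,"rz":0.4,"grip":1},{"tx":-5.5,"ty":-0.7,"tz":0,"rx":0,"ry":0,"rz":0.5,"grip":1},{"tx":-6.6,"ty":-0.8,"tz":0,"rx":0,"ry":0,"rz":0.6,"grip":1},{"tx":-7.7,"ty":-0.9,"tz":0,"rx":0,"ry":0,"rz":0.6,"grip":1},{"tx":-8.6,"ty":-1.0,"tz":0,"rx":0,"ry":0,"rz":0.6,"grip":1}]}}

```text
clock: 10.6
eef_pos: [0.4587, -0.3468, 0.4475]
eef_rot: [[-0.004, 1.0, -0.004], [1.0, 0.004, 0.001], [0.001, -0.004, -1.0]]
ft_force: [0.9, 0.8, 0.1]
gripper_width: 0.399
```

Emit:
{"name": "apply_moves", "arguments": {"motion": [{"tx":0,"ty":0,"tz":0.8,"rx":0,"ry":0,"rz":0,"grip":1},{"tx":0,"ty":0,"tz":2.0,"rx":0,"ry":0,"rz":0,"grip":1},{"tx":0,"ty":0,"tz":3.2,"rx":0,"ry":0,"rz":0,"grip":1},{"tx":0,"ty":0,"tz":4.4,"rx":0,"ry":0,"rz":0,"grip":1},{"tx":0,"ty":0,"tz":5.6,"rx":0,"ry":0,"rz":0,"grip":1},{"tx":0,"ty":0,"tz":6.5,"rx":0,"ry":0,"rz":0,"grip":1},{"tx":0,"ty":0,"tz":6.5,"rx":0,"ry":0,"rz":0,"grip":1},{"tx":0,"ty":0,"tz":6.5,"rx":0,"ry":0,"rz":0,"grip":1}]}}

```text
clock: 11.4
eef_pos: [0.4587, -0.3451, 0.1894]
eef_rot: [[-0.004, 1.0, -0.003], [1.0, 0.004, 0.001], [0.001, -0.003, -1.0]]
ft_force: [-0.2, -0.0, -0.1]
gripper_width: 0.401
```

```bash
python3 snap.py w6;python3 -c "
from h import *
goto([.4575,-.346,.079],0)"
```

```text
t [-2.000e-03 -5.500e-02  2.797e+00] r [-0.002  0.008  0.045] rows>= 2.2 at [ 0.4597 -0.3458  0.1909] grip 0.393
```

View pics/w6.png

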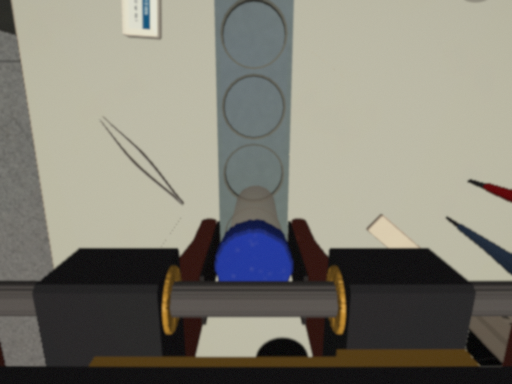

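Run:
```python
from h import *
import pickle
c=pickle.load(open('pics/w6.pkl','rb'))
for u in [(254,33),(253.5,105),(253.5,172)]: print(onplane(c,*u,.016).round(4))
print(onplane(c,216,60,.016),onplane(c,295,60,.016),onplane(c,282,350,.0))
```

```text
[ 0.4564 -0.211   0.016 ]
[ 0.4561 -0.2772  0.016 ]
[ 0.4563 -0.345   0.016 ]
[ 0.41977858 -0.23515328  0.016     ] [ 0.49598527 -0.2349464   0.016     ] [ 0.4931126  -0.57748126  0.        ]
```

Emit:
{"name": "apply_moves", "arguments": {"motion": [{"tx":0,"ty":-0.07,"tz":0.8,"rx":0,"ry":0,"rz":0,"grip":1},{"tx":0,"ty":-0.07,"tz":1.6,"rx":0,"ry":0,"rz":0,"grip":1},{"tx":0,"ty":-0.07,"tz":2.2,"rx":0,"ry":0,"rz":0,"grip":1},{"tx":0,"ty":-0.07,"tz":2.6,"rx":0,"ry":0,"rz":0,"grip":1},{"tx":0,"ty":-0.07,"tz":2.7,"rx":0,"ry":0,"rz":0,"grip":1},{"tx":0,"ty":-0.07,"tz":2.75,"rx":0,"ry":0,"rz":0,"grip":1},{"tx":0,"ty":-0.07,"tz":2.75,"rx":0,"ry":0,"rz":0,"grip":1},{"tx":0,"ty":-0.07,"tz":2.75,"rx":0,"ry":0,"rz":0,"grip":1}]}}

```text
clock: 12.25
eef_pos: [0.4577, -0.3458, 0.0813]
eef_rot: [[-0.005, 1.0, 0.002], [1.0, 0.005, -0.001], [-0.001, 0.002, -1.0]]
ft_force: [0.2, 0.5, -0.1]
gripper_width: 0.398
```

Emit:
{"name": "apply_moves", "arguments": {"motion": [{"tx":0,"ty":0,"tz":0.03,"rx":0,"ry":0,"rz":0,"grip":1},{"tx":0,"ty":0,"tz":0.05,"rx":0,"ry":0,"rz":0,"grip":1},{"tx":0,"ty":0,"tz":0.05,"rx":0,"ry":0,"rz":0,"grip":1},{"tx":0,"ty":0,"tz":0.05,"rx":0,"ry":0,"rz":0,"grip":0.1},{"tx":0,"ty":0,"tz":0.05,"rx":0,"ry":0,"rz":0,"grip":0},{"tx":0,"ty":0,"tz":0.05,"rx":0,"ry":0,"rz":0,"grip":-0.5},{"tx":0,"ty":0,"tz":0.05,"rx":0,"ry":0,"rz":0,"grip":-0.5},{"tx":0,"ty":0,"tz":0.05,"rx":0,"ry":0,"rz":0,"grip":-0.5}]}}

```text
clock: 13.05
eef_pos: [0.4569, -0.3452, 0.078]
eef_rot: [[-0.005, 1.0, -0.0], [1.0, 0.005, 0.0], [0.0, -0.0, -1.0]]
ft_force: [0.2, 0.2, -0.1]
gripper_width: 0.727
```

Emit:
{"name": "apply_moves", "arguments": {"motion": [{"tx":0,"ty":0,"tz":0,"rx":0,"ry":0,"rz":0,"grip":-0.5},{"tx":0,"ty":0,"tz":-0.5,"rx":0,"ry":0,"rz":0,"grip":-1},{"tx":0,"ty":0,"tz":-1.5,"rx":0,"ry":0,"rz":0,"grip":-1},{"tx":0,"ty":0,"tz":-2.7,"rx":0,"ry":0,"rz":0,"grip":-1},{"tx":0,"ty":0,"tz":-3.9,"rx":0,"ry":0,"rz":0,"grip":-1},{"tx":0,"ty":0,"tz":-5.1,"rx":0,"ry":0,"rz":0,"grip":-1},{"tx":0,"ty":0,"tz":-6.3,"rx":0,"ry":0,"rz":0,"grip":-1},{"tx":0,"ty":0,"tz":-7.5,"rx":0,"ry":0,"rz":0,"grip":-1}]}}

```text
clock: 13.85
eef_pos: [0.4564, -0.3452, 0.3802]
eef_rot: [[-0.004, 1.0, 0.0], [1.0, 0.004, 0.0], [0.0, 0.0, -1.0]]
ft_force: [0.6, -0.8, 0.5]
gripper_width: 1.0
```

```bash
python3 snap.py w7;python3 -c "
from h import *
goto([.479,0,.42],3)
goto([.4945,.4075,.42],7.2)"
```

```text
t [ 8.693  0.549 -0.838] r [ 0.112  0.06  -0.557] rows>= 7.0 at [ 0.4587 -0.3479  0.388 ] grip 0.999
t [18.878  0.975 -0.884] r [ 0.11   0.064 -1.397] rows>= 15.1 at [ 0.4587 -0.3479  0.388 ] grip 0.999
```

View pics/w7.png

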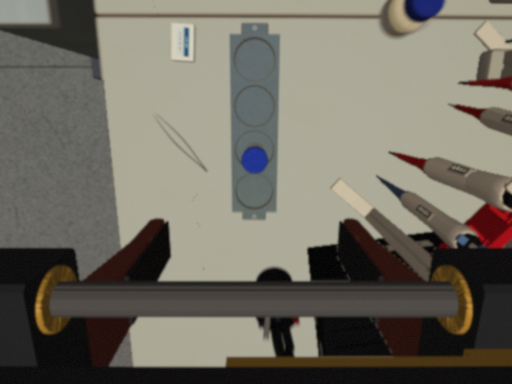

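Emit:
{"name": "apply_moves", "arguments": {"motion": [{"tx":1.1,"ty":0,"tz":-0.6,"rx":0,"ry":0,"rz":0,"grip":-1},{"tx":2.3,"ty":0.1,"tz":-1.0,"rx":0,"ry":0,"rz":0,"grip":-1},{"tx":3.5,"ty":0.2,"tz":-1.0,"rx":0,"ry":0,"rz":0,"grip":-1},{"tx":4.7,"ty":0.3,"tz":-1.0,"rx":0,"ry":0,"rz":0,"grip":-1},{"tx":5.9,"ty":0.4,"tz":-1.0,"rx":0,"ry":0,"rz":0,"grip":-1},{"tx":7.1,"ty":0.5,"tz":-1.0,"rx":0,"ry":0,"rz":0,"grip":-1},{"tx":8.3,"ty":0.5,"tz":-1.0,"rx":0,"ry":0,"rz":0,"grip":-1},{"tx":9.5,"ty":0.5,"tz":-1.0,"rx":0,"ry":0,"rz":0,"grip":-1}]}}

```text
clock: 14.7
eef_pos: [0.4747, 0.0365, 0.4181]
eef_rot: [[-0.005, 1.0, 0.0], [1.0, 0.005, 0.001], [0.001, 0.0, -1.0]]
ft_force: [0.8, -0.4, 0.4]
gripper_width: 1.001
```

```bash
python3 -c "
from h import *
goto([.4945,.4075,.42],7.2)"
```

```text
t [ 9.272  0.536 -0.04 ] r [ 0.004 -0.009 -1.388] rows>= 7.4 at [0.4747 0.0365 0.4181] grip 1.001
```

Emit:
{"name": "apply_moves", "arguments": {"motion": [{"tx":1.2,"ty":0.1,"tz":0,"rx":0,"ry":0,"rz":-0.2,"grip":-1},{"tx":2.4,"ty":0.2,"tz":0,"rx":0,"ry":0,"rz":-0.4,"grip":-1},{"tx":3.6,"ty":0.3,"tz":0,"rx":0,"ry":0,"rz":-0.6,"grip":-1},{"tx":4.8,"ty":0.4,"tz":0,"rx":0,"ry":0,"rz":-0.8,"grip":-1},{"tx":6.0,"ty":0.5,"tz":0,"rx":0,"ry":0,"rz":-1.0,"grip":-1},{"tx":7.2,"ty":0.5,"tz":0,"rx":0,"ry":0,"rz":-1.2,"grip":-1},{"tx":8.4,"ty":0.5,"tz":0,"rx":0,"ry":0,"rz":-1.4,"grip":-1},{"tx":9.3,"ty":0.5,"tz":0,"rx":0,"ry":0,"rz":-1.4,"grip":-1}]}}

```text
clock: 15.5
eef_pos: [0.4925, 0.4102, 0.4171]
eef_rot: [[-0.129, 0.992, -0.001], [0.992, 0.129, -0.0], [0.0, -0.001, -1.0]]
ft_force: [0.8, 0.9, -0.0]
gripper_width: 0.997
```

Emit:
{"name": "apply_moves", "arguments": {"motion": [{"tx":0,"ty":0,"tz":1.0,"rx":0,"ry":0,"rz":0,"grip":-1},{"tx":0,"ty":0,"tz":2.2,"rx":0,"ry":0,"rz":0,"grip":-1},{"tx":0,"ty":0,"tz":3.4,"rx":0,"ry":0,"rz":0,"grip":-1},{"tx":0,"ty":0,"tz":4.6,"rx":0,"ry":0,"rz":0,"grip":-1},{"tx":0,"ty":0,"tz":5.8,"rx":0,"ry":0,"rz":0,"grip":-1},{"tx":0,"ty":0,"tz":6.8,"rx":0,"ry":0,"rz":0,"grip":-1},{"tx":0,"ty":0,"tz":6.8,"rx":0,"ry":0,"rz":0,"grip":-1},{"tx":0,"ty":0,"tz":6.8,"rx":0,"ry":0,"rz":0,"grip":-1}]}}

```text
clock: 16.3
eef_pos: [0.4938, 0.4067, 0.1466]
eef_rot: [[-0.126, 0.992, -0.0], [0.992, 0.126, -0.001], [-0.001, -0.0, -1.0]]
ft_force: [-0.2, -0.7, 0.7]
gripper_width: 0.996
```

```bash
python3 snap.py w8;python3 -c "
from h import *
goto([.4945,.4075,.036],7.2)"
```

```text
t [-2.000e-03 -1.100e-02  2.802e+00] r [ 0.024 -0.015  0.008] rows>= 2.2 at [0.4947 0.4075 0.1481] grip 0.999
```

View pics/w8.png

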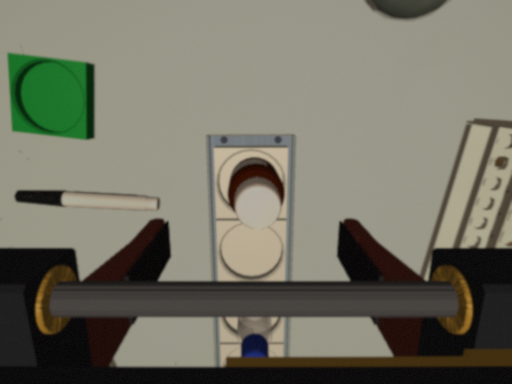

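Emit:
{"name": "apply_moves", "arguments": {"motion": [{"tx":0,"ty":0,"tz":1.0,"rx":0,"ry":0,"rz":0,"grip":-1},{"tx":0,"ty":0,"tz":1.9,"rx":0,"ry":0,"rz":0,"grip":-1},{"tx":0,"ty":0,"tz":2.6,"rx":0,"ry":0,"rz":0,"grip":-1},{"tx":0,"ty":0,"tz":2.8,"rx":0,"ry":0,"rz":0,"grip":-1},{"tx":0,"ty":0,"tz":2.8,"rx":0,"ry":0,"rz":0,"grip":-0.2},{"tx":0,"ty":0,"tz":2.8,"rx":0,"ry":0,"rz":0,"grip":1},{"tx":0,"ty":0,"tz":2.8,"rx":0,"ry":0,"rz":0,"grip":1},{"tx":0,"ty":0,"tz":2.8,"rx":0,"ry":0,"rz":0,"grip":1}], "newtons": 25}}

```text
clock: 17.15
eef_pos: [0.4944, 0.4076, 0.0358]
eef_rot: [[-0.126, 0.992, 0.002], [0.992, 0.126, 0.002], [0.002, 0.002, -1.0]]
ft_force: [-0.2, 0.2, 0.3]
gripper_width: 0.674
```

Emit:
{"name": "apply_moves", "arguments": {"motion": [{"tx":0,"ty":0,"tz":0,"rx":0,"ry":0,"rz":0,"grip":1},{"tx":0,"ty":0,"tz":0,"rx":0,"ry":0,"rz":0,"grip":1},{"tx":0,"ty":0,"tz":0,"rx":0,"ry":0,"rz":0,"grip":1},{"tx":0,"ty":0,"tz":0,"rx":0,"ry":0,"rz":0,"grip":1},{"tx":0,"ty":0,"tz":0,"rx":0,"ry":0,"rz":0,"grip":1}]}}

```text
clock: 17.65
eef_pos: [0.4938, 0.4072, 0.0346]
eef_rot: [[-0.126, 0.992, 0.0], [0.992, 0.126, 0.001], [0.001, 0.0, -1.0]]
ft_force: [-0.4, 0.4, 5.5]
gripper_width: 0.504
```

Emit:
{"name": "apply_moves", "arguments": {"motion": [{"tx":0,"ty":0,"tz":-0.3,"rx":0,"ry":0,"rz":0,"grip":1},{"tx":0,"ty":0,"tz":-0.7,"rx":0,"ry":0,"rz":0,"grip":1},{"tx":0,"ty":0,"tz":-1.3,"rx":0,"ry":0,"rz":0,"grip":1},{"tx":0,"ty":0,"tz":-2.0,"rx":0,"ry":0,"rz":0,"grip":1},{"tx":0,"ty":0,"tz":-3.0,"rx":0,"ry":0,"rz":0,"grip":1},{"tx":0,"ty":0,"tz":-4.0,"rx":0,"ry":0,"rz":0,"grip":1},{"tx":0,"ty":0,"tz":-5.0,"rx":0,"ry":0,"rz":0,"grip":1},{"tx":0,"ty":0,"tz":-6.0,"rx":0,"ry":0,"rz":0,"grip":1}]}}

```text
clock: 18.45
eef_pos: [0.4933, 0.4063, 0.277]
eef_rot: [[-0.126, 0.992, 0.0], [0.992, 0.126, 0.0], [0.0, 0.001, -1.0]]
ft_force: [-0.5, 1.0, -2.0]
gripper_width: 0.501
```

```bash
python3 snap.py w9;python3 -c "
from h import *
goto([.49,.4,.43],7.2)"
```

```text
t [-0.159 -0.147 -3.638] r [ 0.101 -0.083  0.003] rows>= 2.9 at [0.4962 0.4083 0.2846] grip 0.504
```

View pics/w9.png

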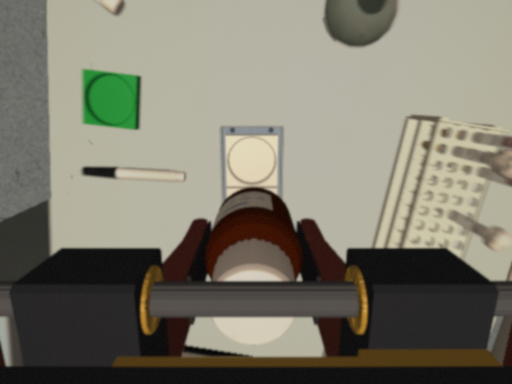

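Emit:
{"name": "apply_moves", "arguments": {"motion": [{"tx":0,"ty":0,"tz":-1.1,"rx":0,"ry":0,"rz":0,"grip":1},{"tx":0,"ty":0,"tz":-2.2,"rx":0,"ry":0,"rz":0,"grip":1},{"tx":-0.3,"ty":0,"tz":-3.2,"rx":0,"ry":0,"rz":0,"grip":1},{"tx":-0.9,"ty":-0.1,"tz":-3.9,"rx":0,"ry":0,"rz":0,"grip":1},{"tx":-1.9,"ty":-0.3,"tz":-3.9,"rx":0,"ry":0,"rz":0,"grip":1},{"tx":-3.0,"ty":-0.5,"tz":-3.9,"rx":0,"ry":0,"rz":0,"grip":1},{"tx":-4.1,"ty":-0.7,"tz":-3.9,"rx":0,"ry":0,"rz":0,"grip":1},{"tx":-5.2,"ty":-0.9,"tz":-3.9,"rx":0,"ry":0,"rz":0,"grip":1}]}}

```text
clock: 19.3
eef_pos: [0.4835, 0.1935, 0.4308]
eef_rot: [[-0.126, 0.992, 0.0], [0.992, 0.126, 0.001], [0.001, 0.0, -1.0]]
ft_force: [0.6, -0.0, -1.1]
gripper_width: 0.502
```

Emit:
{"name": "apply_moves", "arguments": {"motion": [{"tx":-1.1,"ty":-0.2,"tz":0,"rx":0,"ry":0,"rz":0.1,"grip":1},{"tx":-2.2,"ty":-0.4,"tz":0,"rx":0,"ry":0,"rz":0.2,"grip":1},{"tx":-3.3,"ty":-0.6,"tz":0,"rx":0,"ry":0,"rz":0.4,"grip":1},{"tx":-4.4,"ty":-0.8,"tz":0,"rx":0,"ry":0,"rz":0.6,"grip":1},{"tx":-5.5,"ty":-1.0,"tz":0,"rx":0,"ry":0,"rz":0.8,"grip":1},{"tx":-6.6,"ty":-1.1,"tz":0,"rx":0,"ry":0,"rz":1.0,"grip":1},{"tx":-7.7,"ty":-1.3,"tz":0,"rx":0,"ry":0,"rz":1.2,"grip":1},{"tx":-8.8,"ty":-1.5,"tz":0,"rx":0,"ry":0,"rz":1.4,"grip":1}]}}

```text
clock: 20.1
eef_pos: [0.468, -0.163, 0.4308]
eef_rot: [[-0.003, 1.0, 0.001], [1.0, 0.003, 0.002], [0.002, 0.001, -1.0]]
ft_force: [0.8, -0.8, -1.9]
gripper_width: 0.504
```

```bash
python3 -c "
from h import *
goto([.457,-.4135,.43],0)"
```

```text
t [-6.261 -0.297  0.01 ] r [ 0.014 -0.017  0.039] rows>= 5.0 at [ 0.468  -0.163   0.4308] grip 0.504
```

Emit:
{"name": "apply_moves", "arguments": {"motion": [{"tx":-1.1,"ty":-0.1,"tz":0,"rx":0,"ry":0,"rz":0,"grip":1},{"tx":-2.2,"ty":-0.2,"tz":0,"rx":0,"ry":0,"rz":0,"grip":1},{"tx":-3.3,"ty":-0.3,"tz":0,"rx":0,"ry":0,"rz":0,"grip":1},{"tx":-4.4,"ty":-0.3,"tz":0,"rx":0,"ry":0,"rz":0,"grip":1},{"tx":-5.5,"ty":-0.3,"tz":0,"rx":0,"ry":0,"rz":0,"grip":1},{"tx":-6.2,"ty":-0.3,"tz":0.5,"rx":0,"ry":0,"rz":0,"grip":1},{"tx":-6.2,"ty":-0.3,"tz":1.5,"rx":0,"ry":0,"rz":0,"grip":1},{"tx":-6.2,"ty":-0.3,"tz":2.5,"rx":0,"ry":0,"rz":0,"grip":1}]}}

```text
clock: 20.9
eef_pos: [0.4572, -0.4105, 0.3298]
eef_rot: [[-0.002, 1.0, 0.001], [1.0, 0.002, -0.001], [-0.001, 0.001, -1.0]]
ft_force: [0.6, 0.6, -1.9]
gripper_width: 0.499
```

Emit:
{"name": "apply_moves", "arguments": {"motion": [{"tx":0,"ty":0,"tz":1.0,"rx":0,"ry":0,"rz":0,"grip":1},{"tx":0,"ty":0,"tz":2.0,"rx":0,"ry":0,"rz":0,"grip":1},{"tx":0,"ty":0,"tz":3.0,"rx":0,"ry":0,"rz":0,"grip":1},{"tx":0,"ty":0,"tz":3.5,"rx":0,"ry":0,"rz":0,"grip":1},{"tx":0,"ty":0,"tz":3.5,"rx":0,"ry":0,"rz":0,"grip":1},{"tx":0,"ty":0,"tz":3.5,"rx":0,"ry":0,"rz":0,"grip":1},{"tx":0,"ty":0,"tz":3.5,"rx":0,"ry":0,"rz":0,"grip":1}]}}

```text
clock: 21.6
eef_pos: [0.459, -0.4097, 0.1922]
eef_rot: [[-0.005, 1.0, 0.003], [1.0, 0.005, -0.002], [-0.002, 0.003, -1.0]]
ft_force: [-0.6, 0.7, -1.2]
gripper_width: 0.501
```

```bash
python3 snap.py w10;python3 -c "
from h import *
goto([.457,-.4135,.031],0)"
```

```text
t [-0.089 -0.06   4.028] r [0.03  0.018 0.053] rows>= 3.2 at [ 0.459  -0.4097  0.1921] grip 0.502
```

View pics/w10.png

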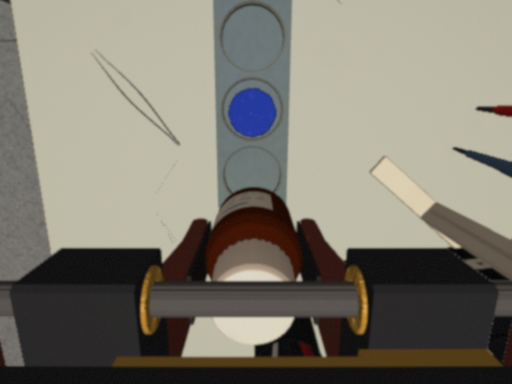

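Emit:
{"name": "apply_moves", "arguments": {"motion": [{"tx":-0.08,"ty":-0.06,"tz":0.9,"rx":0,"ry":0,"rz":0,"grip":1},{"tx":-0.08,"ty":-0.06,"tz":1.8,"rx":0,"ry":0,"rz":0,"grip":1},{"tx":-0.08,"ty":-0.06,"tz":2.7,"rx":0,"ry":0,"rz":0,"grip":1},{"tx":-0.08,"ty":-0.06,"tz":3.4,"rx":0,"ry":0,"rz":0,"grip":1},{"tx":-0.08,"ty":-0.06,"tz":3.8,"rx":0,"ry":0,"rz":0,"grip":1},{"tx":-0.08,"ty":-0.06,"tz":3.9,"rx":0,"ry":0,"rz":0,"grip":1},{"tx":-0.08,"ty":-0.06,"tz":3.9,"rx":0,"ry":0,"rz":0,"grip":1},{"tx":-0.08,"ty":-0.06,"tz":3.9,"rx":0,"ry":0,"rz":0,"grip":1}]}}

```text
clock: 22.45
eef_pos: [0.4567, -0.413, 0.0358]
eef_rot: [[-0.005, 1.0, 0.002], [1.0, 0.005, -0.002], [-0.002, 0.002, -1.0]]
ft_force: [-0.5, -0.9, -1.1]
gripper_width: 0.51
```

```bash
python3 -c "
from h import *
goto([.457,-.4135,.031],0)"
```

```text
t [-0.012  0.006  0.12 ] r [0.024 0.019 0.052] rows>= 0.1 at [ 0.4567 -0.413   0.0358] grip 0.51
```

Emit:
{"name": "apply_moves", "arguments": {"motion": [{"tx":0,"ty":0,"tz":0.05,"rx":0,"ry":0,"rz":0,"grip":1},{"tx":0,"ty":0,"tz":0.1,"rx":0,"ry":0,"rz":0,"grip":1},{"tx":0,"ty":0,"tz":0.11,"rx":0,"ry":0,"rz":0,"grip":1},{"tx":0,"ty":0,"tz":0.11,"rx":0,"ry":0,"rz":0,"grip":1}]}}

```text
clock: 22.85
eef_pos: [0.4564, -0.4125, 0.0307]
eef_rot: [[-0.005, 1.0, 0.001], [1.0, 0.005, -0.001], [-0.001, 0.001, -1.0]]
ft_force: [0.2, 0.9, 4.8]
gripper_width: 0.503
```

Emit:
{"name": "apply_moves", "arguments": {"motion": [{"tx":0,"ty":0,"tz":0,"rx":0,"ry":0,"rz":0,"grip":-0.1},{"tx":0,"ty":0,"tz":0,"rx":0,"ry":0,"rz":0,"grip":-0.2},{"tx":0,"ty":0,"tz":0,"rx":0,"ry":0,"rz":0,"grip":-0.8},{"tx":0,"ty":0,"tz":0,"rx":0,"ry":0,"rz":0,"grip":-1},{"tx":0,"ty":0,"tz":0,"rx":0,"ry":0,"rz":0,"grip":-1},{"tx":0,"ty":0,"tz":0,"rx":0,"ry":0,"rz":0,"grip":-1}]}}

```text
clock: 23.45
eef_pos: [0.4558, -0.412, 0.0297]
eef_rot: [[-0.005, 1.0, -0.0], [1.0, 0.005, 0.0], [0.0, -0.0, -1.0]]
ft_force: [0.3, 0.9, -0.1]
gripper_width: 0.926
```

Emit:
{"name": "apply_moves", "arguments": {"motion": [{"tx":0,"ty":0,"tz":-0.3,"rx":0,"ry":0,"rz":0,"grip":-1},{"tx":0,"ty":0,"tz":-1.2,"rx":0,"ry":0,"rz":0,"grip":-1},{"tx":0,"ty":0,"tz":-2.4,"rx":0,"ry":0,"rz":0,"grip":-1},{"tx":0,"ty":0,"tz":-3.6,"rx":0,"ry":0,"rz":0,"grip":-1},{"tx":0,"ty":0,"tz":-4.8,"rx":0,"ry":0,"rz":0,"grip":-1},{"tx":0,"ty":0,"tz":-6.0,"rx":0,"ry":0,"rz":0,"grip":-1},{"tx":0,"ty":0,"tz":-7.2,"rx":0,"ry":0,"rz":0,"grip":-1},{"tx":0,"ty":0,"tz":-8.4,"rx":0,"ry":0,"rz":0,"grip":-1}]}}

```text
clock: 24.25
eef_pos: [0.455, -0.412, 0.3687]
eef_rot: [[-0.004, 1.0, 0.001], [1.0, 0.004, -0.0], [-0.0, 0.001, -1.0]]
ft_force: [-0.2, -0.8, 0.5]
gripper_width: 0.998
```

```bash
python3 snap.py w11;python3 -c "
from h import *
goto([.5095,.276,.42],7.2)"
```

```text
t [17.264  1.389 -1.187] r [ 0.102  0.087 -1.402] rows>= 13.9 at [ 0.4567 -0.415   0.3768] grip 0.999
```

View pics/w11.png

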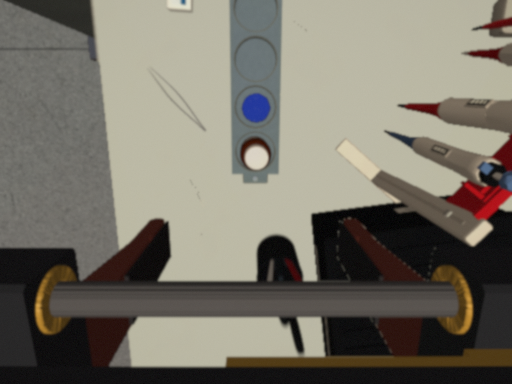

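Emit:
{"name": "apply_moves", "arguments": {"motion": [{"tx":0.9,"ty":0.1,"tz":-0.8,"rx":0,"ry":0,"rz":0,"grip":-1},{"tx":2.0,"ty":0.2,"tz":-1.35,"rx":0,"ry":0,"rz":0,"grip":-1},{"tx":3.2,"ty":0.3,"tz":-1.35,"rx":0,"ry":0,"rz":0,"grip":-1},{"tx":4.4,"ty":0.4,"tz":-1.35,"rx":0,"ry":0,"rz":0,"grip":-1},{"tx":5.6,"ty":0.5,"tz":-1.35,"rx":0,"ry":0,"rz":0,"grip":-1},{"tx":6.8,"ty":0.6,"tz":-1.35,"rx":0,"ry":0,"rz":0,"grip":-1},{"tx":8.0,"ty":0.7,"tz":-1.35,"rx":0,"ry":0,"rz":0,"grip":-1},{"tx":9.2,"ty":0.8,"tz":-1.35,"rx":0,"ry":0,"rz":0,"grip":-1}]}}

```text
clock: 25.1
eef_pos: [0.4855, -0.0426, 0.4203]
eef_rot: [[-0.004, 1.0, 0.001], [1.0, 0.004, 0.002], [0.002, 0.001, -1.0]]
ft_force: [1.4, -0.2, -0.7]
gripper_width: 1.0
```

Emit:
{"name": "apply_moves", "arguments": {"motion": [{"tx":1.2,"ty":0.1,"tz":0,"rx":0,"ry":0,"rz":-0.2,"grip":-1},{"tx":2.4,"ty":0.2,"tz":0,"rx":0,"ry":0,"rz":-0.4,"grip":-1},{"tx":3.6,"ty":0.3,"tz":0,"rx":0,"ry":0,"rz":-0.6,"grip":-1},{"tx":4.8,"ty":0.4,"tz":0,"rx":0,"ry":0,"rz":-0.8,"grip":-1},{"tx":6.0,"ty":0.5,"tz":0,"rx":0,"ry":0,"rz":-1.0,"grip":-1},{"tx":7.2,"ty":0.6,"tz":0,"rx":0,"ry":0,"rz":-1.2,"grip":-1},{"tx":8.0,"ty":0.6,"tz":0,"rx":0,"ry":0,"rz":-1.4,"grip":-1},{"tx":8.0,"ty":0.6,"tz":0,"rx":0,"ry":0,"rz":-1.4,"grip":-1}]}}

```text
clock: 25.9
eef_pos: [0.5071, 0.2817, 0.4188]
eef_rot: [[-0.134, 0.991, -0.001], [0.991, 0.134, -0.001], [-0.0, -0.001, -1.0]]
ft_force: [0.2, 0.2, 0.1]
gripper_width: 1.0
```

```bash
python3 -c "
from h import *
goto([.5095,.2765,.16],7.2)"
```

```text
t [-0.135  0.051  6.47 ] r [-0.015  0.005  0.104] rows>= 5.2 at [0.5071 0.2817 0.4188] grip 1.0
```

Emit:
{"name": "apply_moves", "arguments": {"motion": [{"tx":0,"ty":0,"tz":1.0,"rx":0,"ry":0,"rz":0,"grip":-1},{"tx":0,"ty":0,"tz":2.2,"rx":0,"ry":0,"rz":0,"grip":-1},{"tx":0,"ty":0,"tz":3.4,"rx":0,"ry":0,"rz":0,"grip":-1},{"tx":0,"ty":0,"tz":4.6,"rx":0,"ry":0,"rz":0,"grip":-1},{"tx":0,"ty":0,"tz":5.8,"rx":0,"ry":0,"rz":0,"grip":-1},{"tx":0,"ty":0,"tz":6.5,"rx":0,"ry":0,"rz":0,"grip":-1},{"tx":0,"ty":0,"tz":6.5,"rx":0,"ry":0,"rz":0,"grip":-1},{"tx":0,"ty":0,"tz":6.5,"rx":0,"ry":0,"rz":0,"grip":-1}]}}

```text
clock: 26.7
eef_pos: [0.5094, 0.2754, 0.1609]
eef_rot: [[-0.125, 0.992, 0.001], [0.992, 0.125, -0.0], [-0.0, 0.001, -1.0]]
ft_force: [0.1, 0.1, 1.7]
gripper_width: 1.002
```

```bash
python3 snap.py w12;python3 -c "
from h import *
goto([.5095,.2765,.025],7.2)"
```

```text
t [ 0.009 -0.021  3.422] r [ 0.03  -0.013  0.   ] rows>= 2.7 at [0.5101 0.276  0.1619] grip 1.001
```

View pics/w12.png

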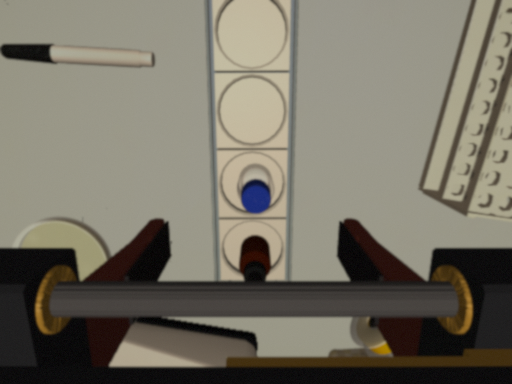

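Emit:
{"name": "apply_moves", "arguments": {"motion": [{"tx":0,"ty":0,"tz":1.1,"rx":0,"ry":0,"rz":0,"grip":-1},{"tx":0,"ty":0,"tz":2.2,"rx":0,"ry":0,"rz":0,"grip":-1},{"tx":0,"ty":0,"tz":3.0,"rx":0,"ry":0,"rz":0,"grip":-0.6},{"tx":0,"ty":0,"tz":3.3,"rx":0,"ry":0,"rz":0,"grip":-0.4},{"tx":0,"ty":0,"tz":3.3,"rx":0,"ry":0,"rz":0,"grip":1},{"tx":0,"ty":0,"tz":3.3,"rx":0,"ry":0,"rz":0,"grip":1},{"tx":0,"ty":0,"tz":3.3,"rx":0,"ry":0,"rz":0,"grip":1},{"tx":0,"ty":0,"tz":3.3,"rx":0,"ry":0,"rz":0,"grip":1}], "newtons": 20}}

```text
clock: 27.55
eef_pos: [0.5098, 0.2769, 0.0295]
eef_rot: [[-0.126, 0.992, 0.002], [0.992, 0.126, 0.002], [0.002, 0.003, -1.0]]
ft_force: [-0.2, -0.6, -0.7]
gripper_width: 0.491
```

Emit:
{"name": "apply_moves", "arguments": {"motion": [{"tx":0,"ty":0,"tz":0,"rx":0,"ry":0,"rz":0,"grip":1},{"tx":0,"ty":0,"tz":0,"rx":0,"ry":0,"rz":0,"grip":1},{"tx":0,"ty":0,"tz":0,"rx":0,"ry":0,"rz":0,"grip":1},{"tx":0,"ty":0,"tz":0,"rx":0,"ry":0,"rz":0,"grip":1},{"tx":0,"ty":0,"tz":0,"rx":0,"ry":0,"rz":0,"grip":1}]}}

```text
clock: 28.05
eef_pos: [0.5092, 0.2765, 0.0285]
eef_rot: [[-0.126, 0.992, 0.001], [0.992, 0.126, 0.001], [0.001, 0.001, -1.0]]
ft_force: [-0.5, -0.9, 7.9]
gripper_width: 0.36
```

Emit:
{"name": "apply_moves", "arguments": {"motion": [{"tx":0,"ty":0,"tz":-0.3,"rx":0,"ry":0,"rz":0,"grip":1},{"tx":0,"ty":0,"tz":-0.8,"rx":0,"ry":0,"rz":0,"grip":1},{"tx":0,"ty":0,"tz":-1.6,"rx":0,"ry":0,"rz":0,"grip":1},{"tx":0,"ty":0,"tz":-2.6,"rx":0,"ry":0,"rz":0,"grip":1},{"tx":0,"ty":0,"tz":-3.7,"rx":0,"ry":0,"rz":0,"grip":1},{"tx":0,"ty":0,"tz":-4.8,"rx":0,"ry":0,"rz":0,"grip":1},{"tx":0,"ty":0,"tz":-5.9,"rx":0,"ry":0,"rz":0,"grip":1},{"tx":0,"ty":0,"tz":-7.0,"rx":0,"ry":0,"rz":0,"grip":1}]}}

```text
clock: 28.85
eef_pos: [0.5082, 0.2755, 0.3101]
eef_rot: [[-0.126, 0.992, -0.0], [0.992, 0.126, -0.0], [0.0, -0.0, -1.0]]
ft_force: [0.3, 1.5, -0.7]
gripper_width: 0.354
```

```bash
python3 snap.py w13;python3 -c "
from h import *
goto([.4565,-.2775,.43],0)"
```

```text
t [-13.56   -3.077  -2.918] r [ 0.099 -0.073  1.439] rows>= 11.4 at [0.5116 0.2768 0.3175] grip 0.363
```

View pics/w13.png

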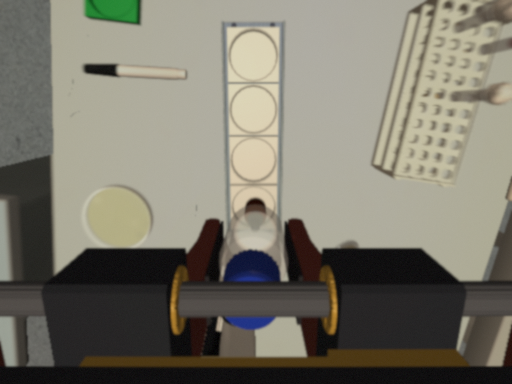

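Emit:
{"name": "apply_moves", "arguments": {"motion": [{"tx":0,"ty":0,"tz":-1.1,"rx":0,"ry":0,"rz":0,"grip":1},{"tx":0,"ty":0,"tz":-2.2,"rx":0,"ry":0,"rz":0,"grip":1},{"tx":-0.3,"ty":-0.1,"tz":-3.0,"rx":0,"ry":0,"rz":0,"grip":1},{"tx":-1.2,"ty":-0.3,"tz":-3.0,"rx":0,"ry":0,"rz":0,"grip":1},{"tx":-2.3,"ty":-0.5,"tz":-3.0,"rx":0,"ry":0,"rz":0.2,"grip":1},{"tx":-3.4,"ty":-0.7,"tz":-3.0,"rx":0,"ry":0,"rz":0.4,"grip":1},{"tx":-4.5,"ty":-1.0,"tz":-3.0,"rx":0,"ry":0,"rz":0.6,"grip":1},{"tx":-5.6,"ty":-1.2,"tz":-3.0,"rx":0,"ry":0,"rz":0.8,"grip":1}]}}

```text
clock: 29.7
eef_pos: [0.4884, 0.0455, 0.4277]
eef_rot: [[-0.056, 0.998, -0.001], [0.998, 0.056, 0.001], [0.001, -0.001, -1.0]]
ft_force: [1.0, -0.4, 0.8]
gripper_width: 0.359
```

```bash
python3 -c "
from h import *
goto([.4565,-.2775,.43],0)"
```

```text
t [-8.019 -1.246 -0.063] r [-0.006 -0.01   0.639] rows>= 6.5 at [0.4884 0.0455 0.4277] grip 0.359
```

Emit:
{"name": "apply_moves", "arguments": {"motion": [{"tx":-1.1,"ty":-0.2,"tz":0,"rx":0,"ry":0,"rz":0.1,"grip":1},{"tx":-2.2,"ty":-0.4,"tz":0,"rx":0,"ry":0,"rz":0.2,"grip":1},{"tx":-3.3,"ty":-0.6,"tz":0,"rx":0,"ry":0,"rz":0.3,"grip":1},{"tx":-4.4,"ty":-0.8,"tz":0,"rx":0,"ry":0,"rz":0.4,"grip":1},{"tx":-5.5,"ty":-1.0,"tz":0,"rx":0,"ry":0,"rz":0.5,"grip":1},{"tx":-6.6,"ty":-1.1,"tz":0,"rx":0,"ry":0,"rz":0.6,"grip":1},{"tx":-7.6,"ty":-1.25,"tz":0,"rx":0,"ry":0,"rz":0.6,"grip":1},{"tx":-7.9,"ty":-1.25,"tz":0,"rx":0,"ry":0,"rz":0.6,"grip":1}]}}

```text
clock: 30.5
eef_pos: [0.455, -0.275, 0.428]
eef_rot: [[0.002, 1.0, -0.0], [1.0, -0.002, -0.001], [-0.001, -0.0, -1.0]]
ft_force: [0.8, 0.2, -1.3]
gripper_width: 0.36
```

Emit:
{"name": "apply_moves", "arguments": {"motion": [{"tx":0,"ty":0,"tz":0.8,"rx":0,"ry":0,"rz":0,"grip":1},{"tx":0,"ty":0,"tz":2.0,"rx":0,"ry":0,"rz":0,"grip":1},{"tx":0,"ty":0,"tz":3.2,"rx":0,"ry":0,"rz":0,"grip":1},{"tx":0,"ty":0,"tz":4.4,"rx":0,"ry":0,"rz":0,"grip":1},{"tx":0,"ty":0,"tz":5.6,"rx":0,"ry":0,"rz":0,"grip":1},{"tx":0,"ty":0,"tz":6.0,"rx":0,"ry":0,"rz":0,"grip":1},{"tx":0,"ty":0,"tz":6.0,"rx":0,"ry":0,"rz":0,"grip":1},{"tx":0,"ty":0,"tz":6.0,"rx":0,"ry":0,"rz":0,"grip":1}]}}

```text
clock: 31.3
eef_pos: [0.4583, -0.2713, 0.1896]
eef_rot: [[-0.004, 1.0, 0.002], [1.0, 0.004, -0.001], [-0.001, 0.002, -1.0]]
ft_force: [0.5, 0.4, -0.1]
gripper_width: 0.359
```

```bash
python3 snap.py w14;python3 -c "
from h import *
goto([.4565,-.2765,.0295],0)"
```

```text
t [-0.121 -0.071  4.014] r [0.038 0.014 0.051] rows>= 3.2 at [ 0.4588 -0.2714  0.1901] grip 0.36
```

View pics/w14.png

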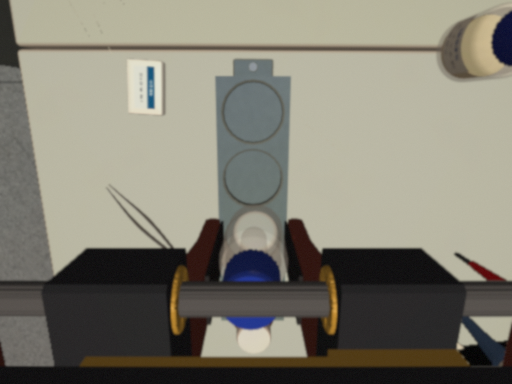

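Emit:
{"name": "apply_moves", "arguments": {"motion": [{"tx":-0.11,"ty":-0.06,"tz":0.9,"rx":0,"ry":0,"rz":0,"grip":1},{"tx":-0.11,"ty":-0.06,"tz":1.8,"rx":0,"ry":0,"rz":0,"grip":1},{"tx":-0.11,"ty":-0.06,"tz":2.7,"rx":0,"ry":0,"rz":0,"grip":1},{"tx":-0.11,"ty":-0.06,"tz":3.4,"rx":0,"ry":0,"rz":0,"grip":1},{"tx":-0.11,"ty":-0.06,"tz":3.8,"rx":0,"ry":0,"rz":0,"grip":1},{"tx":-0.11,"ty":-0.06,"tz":3.9,"rx":0,"ry":0,"rz":0,"grip":1},{"tx":-0.11,"ty":-0.06,"tz":3.9,"rx":0,"ry":0,"rz":0,"grip":1},{"tx":-0.11,"ty":-0.06,"tz":3.9,"rx":0,"ry":0,"rz":0,"grip":1}]}}

```text
clock: 32.15
eef_pos: [0.4563, -0.2755, 0.0333]
eef_rot: [[-0.005, 1.0, 0.003], [1.0, 0.005, -0.001], [-0.001, 0.003, -1.0]]
ft_force: [-0.4, -0.8, -0.6]
gripper_width: 0.356
```

Emit:
{"name": "apply_moves", "arguments": {"motion": [{"tx":0,"ty":0,"tz":0.08,"rx":0,"ry":0,"rz":0,"grip":1},{"tx":0,"ty":0,"tz":0.14,"rx":0,"ry":0,"rz":0,"grip":1},{"tx":0,"ty":0,"tz":0.18,"rx":0,"ry":0,"rz":0,"grip":1},{"tx":0,"ty":0,"tz":0.18,"rx":0,"ry":0,"rz":0,"grip":1}]}}

```text
clock: 32.55
eef_pos: [0.4552, -0.2748, 0.0246]
eef_rot: [[-0.005, 1.0, 0.0], [1.0, 0.005, 0.0], [0.0, 0.0, -1.0]]
ft_force: [-0.3, -0.8, 0.3]
gripper_width: 0.357
```

Emit:
{"name": "apply_moves", "arguments": {"motion": [{"tx":0,"ty":0,"tz":0,"rx":0,"ry":0,"rz":0,"grip":0.2},{"tx":0,"ty":0,"tz":0,"rx":0,"ry":0,"rz":0,"grip":0.1},{"tx":0,"ty":0,"tz":0,"rx":0,"ry":0,"rz":0,"grip":-0.5},{"tx":0,"ty":0,"tz":0,"rx":0,"ry":0,"rz":0,"grip":-0.6},{"tx":0,"ty":0,"tz":0,"rx":0,"ry":0,"rz":0,"grip":-0.6},{"tx":0,"ty":0,"tz":0,"rx":0,"ry":0,"rz":0,"grip":-0.6}]}}

```text
clock: 33.15
eef_pos: [0.4551, -0.2748, 0.0246]
eef_rot: [[-0.005, 1.0, -0.0], [1.0, 0.005, -0.0], [-0.0, -0.0, -1.0]]
ft_force: [-0.4, -0.0, -0.5]
gripper_width: 0.77
```

Emit:
{"name": "apply_moves", "arguments": {"motion": [{"tx":0,"ty":0,"tz":-0.3,"rx":0,"ry":0,"rz":0,"grip":-0.7},{"tx":0,"ty":0,"tz":-1.2,"rx":0,"ry":0,"rz":0,"grip":-1},{"tx":0,"ty":0,"tz":-2.4,"rx":0,"ry":0,"rz":0,"grip":-1},{"tx":0,"ty":0,"tz":-3.6,"rx":0,"ry":0,"rz":0,"grip":-1},{"tx":0,"ty":0,"tz":-4.8,"rx":0,"ry":0,"rz":0,"grip":-1},{"tx":0,"ty":0,"tz":-6.0,"rx":0,"ry":0,"rz":0,"grip":-1},{"tx":0,"ty":0,"tz":-7.2,"rx":0,"ry":0,"rz":0,"grip":-1},{"tx":0,"ty":0,"tz":-8.4,"rx":0,"ry":0,"rz":0,"grip":-1}]}}

```text
clock: 33.95
eef_pos: [0.454, -0.2752, 0.363]
eef_rot: [[-0.003, 1.0, 0.0], [1.0, 0.003, 0.001], [0.001, 0.0, -1.0]]
ft_force: [0.3, -1.0, 1.1]
gripper_width: 1.002
```

```bash
python3 snap.py w15;python3 -c "
from h import *
goto([.516,.199,.42],7.2)"
```

```text
t [11.919  1.521 -1.269] r [ 0.107  0.041 -1.417] rows>= 9.7 at [ 0.4566 -0.278   0.3701] grip 0.999
```

View pics/w15.png

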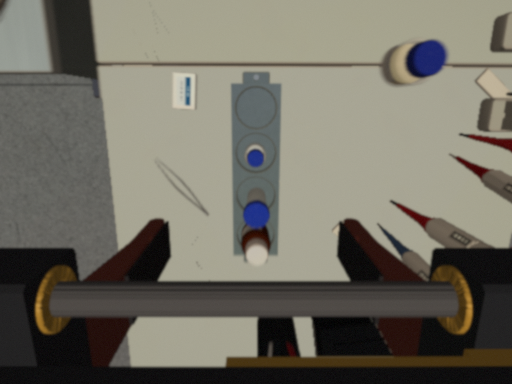

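Emit:
{"name": "apply_moves", "arguments": {"motion": [{"tx":0.7,"ty":0.1,"tz":-1.0,"rx":0,"ry":0,"rz":0,"grip":-1},{"tx":1.8,"ty":0.2,"tz":-1.5,"rx":0,"ry":0,"rz":0,"grip":-1},{"tx":3.0,"ty":0.4,"tz":-1.5,"rx":0,"ry":0,"rz":0,"grip":-1},{"tx":4.2,"ty":0.6,"tz":-1.5,"rx":0,"ry":0,"rz":-0.2,"grip":-1},{"tx":5.4,"ty":0.8,"tz":-1.5,"rx":0,"ry":0,"rz":-0.4,"grip":-1},{"tx":6.6,"ty":0.9,"tz":-1.5,"rx":0,"ry":0,"rz":-0.6,"grip":-1},{"tx":7.8,"ty":1.0,"tz":-1.5,"rx":0,"ry":0,"rz":-0.8,"grip":-1},{"tx":9.0,"ty":1.2,"tz":-1.5,"rx":0,"ry":0,"rz":-1.0,"grip":-1}]}}

```text
clock: 34.8
eef_pos: [0.5009, 0.0864, 0.421]
eef_rot: [[-0.092, 0.996, 0.0], [0.996, 0.092, 0.002], [0.002, 0.0, -1.0]]
ft_force: [0.2, 0.1, 0.6]
gripper_width: 0.997
```

Emit:
{"name": "apply_moves", "arguments": {"motion": [{"tx":1.1,"ty":0.2,"tz":0,"rx":0,"ry":0,"rz":-0.2,"grip":-1},{"tx":2.1,"ty":0.4,"tz":0,"rx":0,"ry":0,"rz":-0.4,"grip":-1},{"tx":2.8,"ty":0.6,"tz":0,"rx":0,"ry":0,"rz":-0.4,"grip":-1},{"tx":2.8,"ty":0.6,"tz":0,"rx":0,"ry":0,"rz":-0.4,"grip":-1},{"tx":2.8,"ty":0.6,"tz":0,"rx":0,"ry":0,"rz":-0.4,"grip":-1},{"tx":2.8,"ty":0.6,"tz":0,"rx":0,"ry":0,"rz":-0.4,"grip":-1}]}}

```text
clock: 35.4
eef_pos: [0.5153, 0.197, 0.4209]
eef_rot: [[-0.124, 0.992, 0.0], [0.992, 0.124, 0.0], [0.0, 0.0, -1.0]]
ft_force: [-1.3, -0.2, -0.0]
gripper_width: 0.996
```

```bash
python3 -c "
from h import *
goto([.516,.199,.16],7.2)"
```

```text
t [0.046 0.023 6.523] r [ 0.003 -0.001 -0.02 ] rows>= 5.2 at [0.5153 0.197  0.4209] grip 0.996
```

Emit:
{"name": "apply_moves", "arguments": {"motion": [{"tx":0.04,"ty":0,"tz":1.0,"rx":0,"ry":0,"rz":0,"grip":-1},{"tx":0.04,"ty":0,"tz":2.2,"rx":0,"ry":0,"rz":0,"grip":-1},{"tx":0.04,"ty":0,"tz":3.4,"rx":0,"ry":0,"rz":0,"grip":-1},{"tx":0.04,"ty":0,"tz":4.6,"rx":0,"ry":0,"rz":0,"grip":-1},{"tx":0.04,"ty":0,"tz":5.8,"rx":0,"ry":0,"rz":0,"grip":-1},{"tx":0.04,"ty":0,"tz":6.5,"rx":0,"ry":0,"rz":0,"grip":-1},{"tx":0.04,"ty":0,"tz":6.5,"rx":0,"ry":0,"rz":0,"grip":-1},{"tx":0.04,"ty":0,"tz":6.5,"rx":0,"ry":0,"rz":0,"grip":-1}]}}

```text
clock: 36.2
eef_pos: [0.5156, 0.1996, 0.1618]
eef_rot: [[-0.124, 0.992, 0.001], [0.992, 0.124, 0.0], [0.0, 0.001, -1.0]]
ft_force: [0.9, -0.4, 1.5]
gripper_width: 0.997
```

```bash
python3 snap.py w16;python3 -c "
from h import *
goto([.516,.199,.025],7.2)"
```

```text
t [-0.034 -0.019  3.441] r [ 0.031 -0.012 -0.005] rows>= 2.8 at [0.5162 0.2002 0.1626] grip 1.0
```

View pics/w16.png

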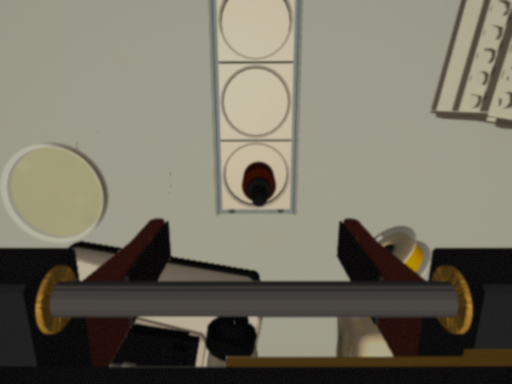

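Run:
```python
from h import *
import pickle
c=pickle.load(open('pics/w16.pkl','rb'));im=cv2.imread('pics/w16.png')
cv2.imwrite('pics/h.png',cv2.resize(im[140:220,215:300],None,fx=7,fy=7,interpolation=2))
print(onplane(c,260,200,.099),onplane(c,259,161,.01),onplane(c,244,182,.06),onplane(c,275,182,.06))
print(onplane(c,256,172,.02), 'nest')
```

```text
[0.51844986 0.20147162 0.099     ] [0.51735946 0.21529885 0.01      ] [0.50539164 0.20426917 0.06      ] [0.53100259 0.20746879 0.06      ]
[0.51551657 0.20610214 0.02      ] nest
```

View pics/h.png

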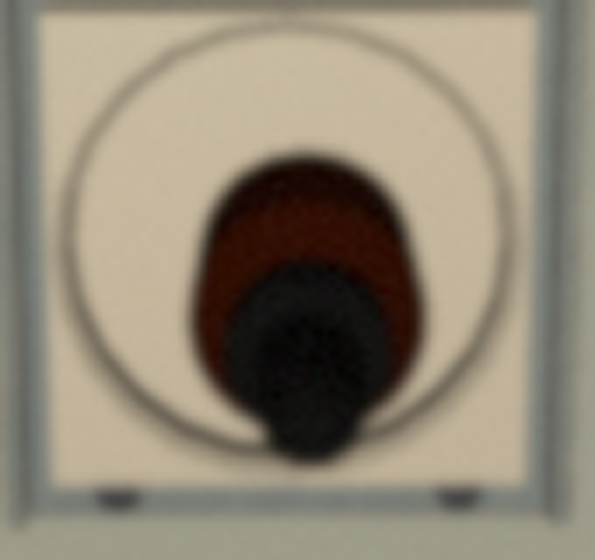

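Emit:
{"name": "apply_moves", "arguments": {"motion": [{"tx":0,"ty":0.05,"tz":1.1,"rx":0,"ry":0,"rz":0,"grip":-1},{"tx":0,"ty":0.05,"tz":2.2,"rx":0,"ry":0,"rz":0,"grip":-1},{"tx":0,"ty":0.05,"tz":3.0,"rx":0,"ry":0,"rz":0,"grip":-0.6},{"tx":0,"ty":0.05,"tz":3.3,"rx":0,"ry":0,"rz":0,"grip":-0.4},{"tx":0,"ty":0.05,"tz":3.35,"rx":0,"ry":0,"rz":0,"grip":1},{"tx":0,"ty":0.05,"tz":3.35,"rx":0,"ry":0,"rz":0,"grip":1},{"tx":0,"ty":0.05,"tz":3.35,"rx":0,"ry":0,"rz":0,"grip":1},{"tx":0,"ty":0.05,"tz":3.35,"rx":0,"ry":0,"rz":0,"grip":1}]}}

```text
clock: 37.05
eef_pos: [0.5179, 0.2016, 0.0281]
eef_rot: [[-0.127, 0.992, 0.002], [0.992, 0.127, 0.002], [0.001, 0.003, -1.0]]
ft_force: [0.6, -0.0, -0.6]
gripper_width: 0.493
```

Emit:
{"name": "apply_moves", "arguments": {"motion": [{"tx":0,"ty":0,"tz":0,"rx":0,"ry":0,"rz":0,"grip":1},{"tx":0,"ty":0,"tz":0,"rx":0,"ry":0,"rz":0,"grip":1},{"tx":0,"ty":0,"tz":0,"rx":0,"ry":0,"rz":0,"grip":1},{"tx":0,"ty":0,"tz":0,"rx":0,"ry":0,"rz":0,"grip":1},{"tx":0,"ty":0,"tz":0,"rx":0,"ry":0,"rz":0,"grip":1}]}}

```text
clock: 37.55
eef_pos: [0.5173, 0.2013, 0.0272]
eef_rot: [[-0.127, 0.992, 0.001], [0.992, 0.127, 0.001], [0.001, 0.001, -1.0]]
ft_force: [-1.1, 0.9, 5.6]
gripper_width: 0.329
```

Emit:
{"name": "apply_moves", "arguments": {"motion": [{"tx":0,"ty":0,"tz":-0.3,"rx":0,"ry":0,"rz":0,"grip":1},{"tx":0,"ty":0,"tz":-0.8,"rx":0,"ry":0,"rz":0,"grip":1},{"tx":0,"ty":0,"tz":-1.6,"rx":0,"ry":0,"rz":0,"grip":1},{"tx":0,"ty":0,"tz":-2.6,"rx":0,"ry":0,"rz":0,"grip":1},{"tx":0,"ty":0,"tz":-3.7,"rx":0,"ry":0,"rz":0,"grip":1},{"tx":0,"ty":0,"tz":-4.8,"rx":0,"ry":0,"rz":0,"grip":1},{"tx":0,"ty":0,"tz":-5.9,"rx":0,"ry":0,"rz":0,"grip":1},{"tx":0,"ty":0,"tz":-7.0,"rx":0,"ry":0,"rz":0,"grip":1}]}}

```text
clock: 38.35
eef_pos: [0.5163, 0.2001, 0.3087]
eef_rot: [[-0.125, 0.992, -0.0], [0.992, 0.125, -0.0], [-0.0, -0.0, -1.0]]
ft_force: [0.3, 1.5, -0.7]
gripper_width: 0.331
```

Emit:
{"name": "apply_moves", "arguments": {"motion": [{"tx":0,"ty":0,"tz":-1.1,"rx":0,"ry":0,"rz":0,"grip":1},{"tx":0,"ty":0,"tz":-2.2,"rx":0,"ry":0,"rz":0,"grip":1},{"tx":0,"ty":0,"tz":-3.1,"rx":0,"ry":0,"rz":0,"grip":1},{"tx":0,"ty":0,"tz":-3.1,"rx":0,"ry":0,"rz":0,"grip":1},{"tx":0,"ty":0,"tz":-3.1,"rx":0,"ry":0,"rz":0,"grip":1}]}}

```text
clock: 38.85
eef_pos: [0.5167, 0.2005, 0.4309]
eef_rot: [[-0.126, 0.992, 0.0], [0.992, 0.126, 0.001], [0.001, 0.0, -1.0]]
ft_force: [0.4, 0.1, 0.0]
gripper_width: 0.334
```

```bash
python3 snap.py w17;python3 -c "
from h import *
goto([.4565,-.2095,.43],0)"
```

```text
t [-9.981 -2.774  0.   ] r [-0.017  0.004  1.449] rows>= 8.3 at [0.5162 0.2006 0.4297] grip 0.334
```

View pics/w17.png

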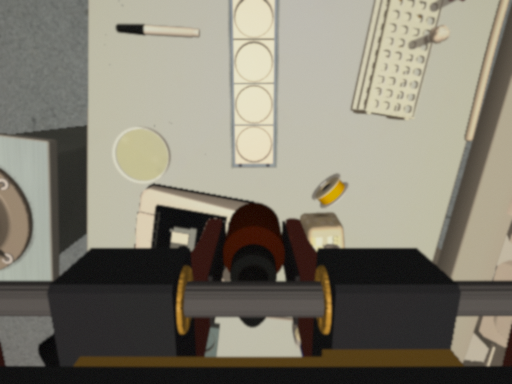

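Emit:
{"name": "apply_moves", "arguments": {"motion": [{"tx":-0.7,"ty":-0.2,"tz":0,"rx":0,"ry":0,"rz":0.1,"grip":1},{"tx":-1.8,"ty":-0.5,"tz":0,"rx":0,"ry":0,"rz":0.3,"grip":1},{"tx":-2.9,"ty":-0.8,"tz":0,"rx":0,"ry":0,"rz":0.5,"grip":1},{"tx":-4.0,"ty":-1.1,"tz":0,"rx":0,"ry":0,"rz":0.7,"grip":1},{"tx":-5.1,"ty":-1.4,"tz":0,"rx":0,"ry":0,"rz":0.9,"grip":1},{"tx":-6.2,"ty":-1.7,"tz":0,"rx":0,"ry":0,"rz":1.1,"grip":1},{"tx":-7.3,"ty":-2.0,"tz":0,"rx":0,"ry":0,"rz":1.3,"grip":1},{"tx":-8.4,"ty":-2.3,"tz":0,"rx":0,"ry":0,"rz":1.4,"grip":1}]}}

```text
clock: 39.7
eef_pos: [0.4663, -0.1456, 0.429]
eef_rot: [[-0.004, 1.0, -0.003], [1.0, 0.004, 0.001], [0.001, -0.003, -1.0]]
ft_force: [-0.0, 0.1, -0.7]
gripper_width: 0.333
```

```bash
python3 -c "
from h import *
goto([.4565,-.2095,.43],0)"
```

```text
t [-1.596 -0.253 -0.026] r [-0.03  -0.011  0.05 ] rows>= 1.3 at [ 0.4663 -0.1456  0.429 ] grip 0.333
```

Emit:
{"name": "apply_moves", "arguments": {"motion": [{"tx":-1.0,"ty":-0.2,"tz":0,"rx":0,"ry":0,"rz":0,"grip":1},{"tx":-1.6,"ty":-0.2,"tz":0,"rx":0,"ry":0,"rz":0,"grip":1},{"tx":-1.6,"ty":-0.2,"tz":0.6,"rx":0,"ry":0,"rz":0,"grip":1},{"tx":-1.6,"ty":-0.2,"tz":1.7,"rx":0,"ry":0,"rz":0,"grip":1},{"tx":-1.6,"ty":-0.2,"tz":2.8,"rx":0,"ry":0,"rz":0,"grip":1},{"tx":-1.6,"ty":-0.2,"tz":3.9,"rx":0,"ry":0,"rz":0,"grip":1},{"tx":-1.6,"ty":-0.2,"tz":5.0,"rx":0,"ry":0,"rz":0,"grip":1},{"tx":-1.6,"ty":-0.2,"tz":6.0,"rx":0,"ry":0,"rz":0,"grip":1}]}}

```text
clock: 40.5
eef_pos: [0.458, -0.2074, 0.187]
eef_rot: [[-0.003, 1.0, -0.004], [1.0, 0.003, 0.001], [0.001, -0.004, -1.0]]
ft_force: [0.4, 0.1, 0.1]
gripper_width: 0.334
```

Emit:
{"name": "apply_moves", "arguments": {"motion": [{"tx":0,"ty":0,"tz":0,"rx":0,"ry":0,"rz":0,"grip":1},{"tx":0,"ty":0,"tz":0,"rx":0,"ry":0,"rz":0,"grip":1},{"tx":0,"ty":0,"tz":0,"rx":0,"ry":0,"rz":0,"grip":1}]}}

```text
clock: 40.8
eef_pos: [0.4612, -0.2086, 0.1922]
eef_rot: [[-0.004, 1.0, 0.002], [1.0, 0.004, -0.001], [-0.001, 0.002, -1.0]]
ft_force: [0.2, -0.2, 0.5]
gripper_width: 0.332
```

```bash
python3 snap.py w18;python3 -c "
from h import *
goto([.4565,-.2095,.0295],0)"
```

```text
t [-0.022 -0.136  4.072] r [0.034 0.006 0.054] rows>= 3.3 at [ 0.4615 -0.2085  0.1924] grip 0.331
```

View pics/w18.png

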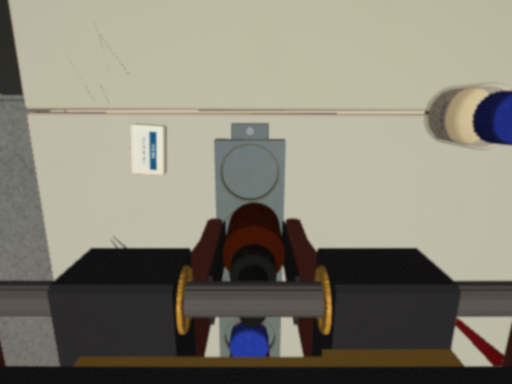

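Emit:
{"name": "apply_moves", "arguments": {"motion": [{"tx":-0.02,"ty":-0.12,"tz":0.9,"rx":0,"ry":0,"rz":0,"grip":1},{"tx":-0.02,"ty":-0.12,"tz":1.8,"rx":0,"ry":0,"rz":0,"grip":1},{"tx":-0.02,"ty":-0.12,"tz":2.7,"rx":0,"ry":0,"rz":0,"grip":1},{"tx":-0.02,"ty":-0.12,"tz":3.4,"rx":0,"ry":0,"rz":0,"grip":1},{"tx":-0.02,"ty":-0.12,"tz":3.8,"rx":0,"ry":0,"rz":0,"grip":1},{"tx":-0.02,"ty":-0.12,"tz":3.9,"rx":0,"ry":0,"rz":0,"grip":1},{"tx":-0.02,"ty":-0.12,"tz":3.9,"rx":0,"ry":0,"rz":0,"grip":1},{"tx":-0.02,"ty":-0.12,"tz":3.9,"rx":0,"ry":0,"rz":0,"grip":1}]}}

```text
clock: 41.65
eef_pos: [0.4569, -0.2092, 0.036]
eef_rot: [[-0.005, 1.0, 0.003], [1.0, 0.005, -0.001], [-0.001, 0.003, -1.0]]
ft_force: [0.3, -0.6, 0.8]
gripper_width: 0.33
```

Emit:
{"name": "apply_moves", "arguments": {"motion": [{"tx":0,"ty":0,"tz":0.08,"rx":0,"ry":0,"rz":0,"grip":1},{"tx":0,"ty":0,"tz":0.14,"rx":0,"ry":0,"rz":0,"grip":1},{"tx":0,"ty":0,"tz":0.15,"rx":0,"ry":0,"rz":0,"grip":1},{"tx":0,"ty":0,"tz":0.15,"rx":0,"ry":0,"rz":0,"grip":1}]}}

```text
clock: 42.05
eef_pos: [0.4556, -0.2088, 0.0286]
eef_rot: [[-0.005, 1.0, -0.0], [1.0, 0.005, 0.0], [0.0, -0.0, -1.0]]
ft_force: [0.2, -0.1, 0.1]
gripper_width: 0.33
```

Still about 5 mm above the floor contact (TCP 0.0232).

Emit:
{"name": "apply_moves", "arguments": {"motion": [{"tx":0,"ty":0,"tz":0.06,"rx":0,"ry":0,"rz":0,"grip":1},{"tx":0,"ty":0,"tz":0.11,"rx":0,"ry":0,"rz":0,"grip":1},{"tx":0,"ty":0,"tz":0.13,"rx":0,"ry":0,"rz":0,"grip":1},{"tx":0,"ty":0,"tz":0.13,"rx":0,"ry":0,"rz":0,"grip":1}]}}

```text
clock: 42.45
eef_pos: [0.4555, -0.2089, 0.0233]
eef_rot: [[-0.004, 1.0, -0.0], [1.0, 0.004, 0.0], [0.0, -0.0, -1.0]]
ft_force: [0.2, -0.0, -1.1]
gripper_width: 0.328
```

Emit:
{"name": "apply_moves", "arguments": {"motion": [{"tx":0,"ty":0,"tz":0,"rx":0,"ry":0,"rz":0,"grip":1},{"tx":0,"ty":0,"tz":0,"rx":0,"ry":0,"rz":0,"grip":1}]}}

```text
clock: 42.65
eef_pos: [0.4555, -0.2089, 0.0233]
eef_rot: [[-0.004, 1.0, -0.0], [1.0, 0.004, -0.0], [-0.0, -0.0, -1.0]]
ft_force: [-0.6, -0.3, -1.1]
gripper_width: 0.331
```

Emit:
{"name": "apply_moves", "arguments": {"motion": [{"tx":0,"ty":0,"tz":0,"rx":0,"ry":0,"rz":0,"grip":0.25},{"tx":0,"ty":0,"tz":0,"rx":0,"ry":0,"rz":0,"grip":0.15},{"tx":0,"ty":0,"tz":0,"rx":0,"ry":0,"rz":0,"grip":-0.5},{"tx":0,"ty":0,"tz":0,"rx":0,"ry":0,"rz":0,"grip":-0.6},{"tx":0,"ty":0,"tz":0,"rx":0,"ry":0,"rz":0,"grip":-0.6},{"tx":0,"ty":0,"tz":0,"rx":0,"ry":0,"rz":0,"grip":-0.6},{"tx":0,"ty":0,"tz":0,"rx":0,"ry":0,"rz":0,"grip":-0.6}]}}

```text
clock: 43.35
eef_pos: [0.4555, -0.2088, 0.0234]
eef_rot: [[-0.005, 1.0, -0.0], [1.0, 0.005, 0.0], [0.0, -0.0, -1.0]]
ft_force: [-0.0, -0.1, -0.1]
gripper_width: 0.795
```

Emit:
{"name": "apply_moves", "arguments": {"motion": [{"tx":0,"ty":0,"tz":-0.3,"rx":0,"ry":0,"rz":0,"grip":-0.7},{"tx":0,"ty":0,"tz":-1.2,"rx":0,"ry":0,"rz":0,"grip":-1},{"tx":0,"ty":0,"tz":-2.4,"rx":0,"ry":0,"rz":0,"grip":-1},{"tx":0,"ty":0,"tz":-3.6,"rx":0,"ry":0,"rz":0,"grip":-1},{"tx":0,"ty":0,"tz":-4.8,"rx":0,"ry":0,"rz":0,"grip":-1},{"tx":0,"ty":0,"tz":-6.0,"rx":0,"ry":0,"rz":0,"grip":-1},{"tx":0,"ty":0,"tz":-7.2,"rx":0,"ry":0,"rz":0,"grip":-1},{"tx":0,"ty":0,"tz":-8.4,"rx":0,"ry":0,"rz":0,"grip":-1}]}}

```text
clock: 44.15
eef_pos: [0.4545, -0.2096, 0.3614]
eef_rot: [[-0.003, 1.0, -0.001], [1.0, 0.003, 0.001], [0.001, -0.001, -1.0]]
ft_force: [0.3, 0.2, -0.8]
gripper_width: 1.0
```

Emit:
{"name": "apply_moves", "arguments": {"motion": [{"tx":-1.0,"ty":0,"tz":0,"rx":0,"ry":0,"rz":0,"grip":-1},{"tx":-2.2,"ty":0,"tz":0,"rx":0,"ry":0,"rz":0,"grip":-1},{"tx":-3.4,"ty":0,"tz":0,"rx":0,"ry":0,"rz":0,"grip":-1},{"tx":-4.4,"ty":0,"tz":0,"rx":0,"ry":0,"rz":0,"grip":-1},{"tx":-4.4,"ty":0,"tz":0,"rx":0,"ry":0,"rz":0,"grip":-1},{"tx":-4.4,"ty":0,"tz":0,"rx":0,"ry":0,"rz":0,"grip":-1},{"tx":-4.4,"ty":0,"tz":0,"rx":0,"ry":0,"rz":0,"grip":-1}]}}

```text
clock: 44.85
eef_pos: [0.4565, -0.3839, 0.3596]
eef_rot: [[-0.005, 1.0, 0.0], [1.0, 0.005, 0.001], [0.001, 0.0, -1.0]]
ft_force: [0.7, 0.2, 0.1]
gripper_width: 0.999
```

```bash
python3 snap.py w19; python3 snap.py t19 top;python3 snap.py s19 scene
python3 - <<'E'
import cv2,numpy as np
a=cv2.imread('pics/w19.png');b=cv2.imread('pics/t19.png')[100:260,130:390]
cv2.imwrite('pics/i.png',np.hstack([a[:, 120:400],cv2.resize(b,(510,384),interpolation=2)]))
E
```

```text
(no output)
```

View pics/i.png

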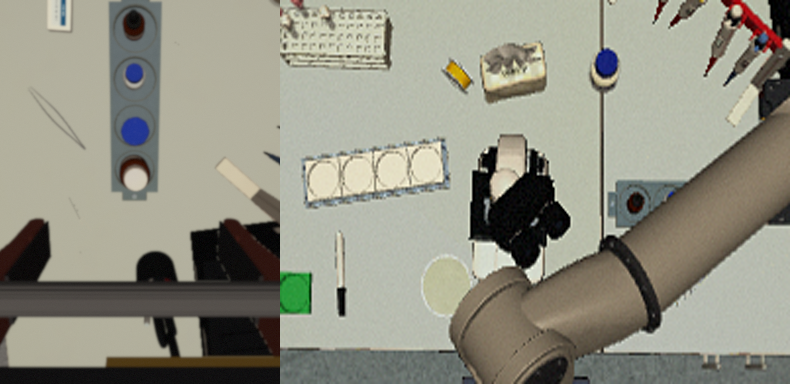

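Run:
```python
import pickle
from h import *
c=pickle.load(open('pics/w19.pkl','rb'))
for n,p in [('drop',(.4555,-.2088)),('small',(.4552,-.2748)),('tall',(.457,-.345)),('amber',(.456,-.412))]:
    for z in (.006,{'drop':.095,'small':.089,'tall':.114,'amber':.097}[n]): print(n,z,np.round(proj(c,[*p,z]),1))
im=cv2.imread('pics/w19.png')[0:210,210:310];cv2.imwrite('pics/j.png',cv2.resize(im,None,fx=2.8,fy=2.8,interpolation=2))
```

```text
drop 0.006 [254.7  28.6]
drop 0.095 [254.9  11.7]
small 0.006 [254.3  76.7]
small 0.089 [254.4  71.1]
tall 0.006 [255.2 124.6]
tall 0.114 [255.6 129.5]
amber 0.006 [254.3 167.4]
amber 0.097 [254.4 179.8]
```

View pics/j.png

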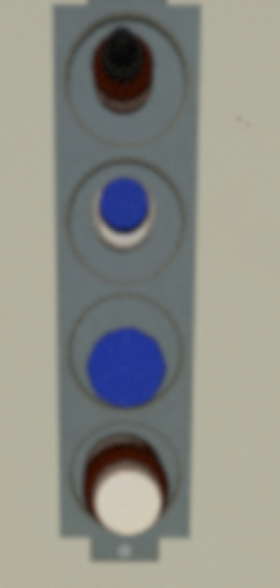

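```bash
python3 -c "
from station import env
print(env.sign_off())"
```

```text
the job is handed in; nothing more can be done
None
```

All four containers now stand in the carrier in reverse order, and the job is handed in at about 45 s on the robot's clock. From left to right the pockets hold dropper_bottle, small_bottle, tall_tube and amber_bottle. I carried each one over the microscope and lowered it to the pocket floor before releasing it.

**Last checks:** In the final wrist picture each container stands inside its own pocket. The tops lie within about 2–3 px of where an upright container on the pocket floor should show. The gripper was open and about 0.25 m above the containers. Readings at the end of each move never showed more than about 8 N at the wrist. In the final top view the arm hides most of the carrier, so that picture confirms only the dropper bottle's place and the emptied tray.

**What disagreed:**
- **Fingertip position:** The fingertips are about level with the reported TCP, not 25 mm ahead of it as the interface text says. Because of this, my second grasp on tall_tube closed just above its cap without moving the tube. I corrected the heights for every grasp after that.
- **tall_tube grip:** I held it by its wider cap (about 35 mm opening), because the flat fingers could not reach the slimmer body below it.

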